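Run the sample board out to the mark and hold it level

TASK

Pick up the mallet and with its head drive the orange stop pin down flush with the deck of the metal stand, then stand the mallet upright on the bench again. Then slide the grey sample board (with its vial) outward over the pin until its outer end lines up with the red pointer on the rule, and finish with the gripper still holding the board flat on the deck, because it would tip if let go. Do not touch the pin with the fingers, let the board tip or the vial come out of its nest, shift the pointer, or disturb the other things on the bench.

Things in the scene. Friction and masses are not known exactly. Their poses are not given: they have to be found in the camera images.
- stand: Fixed metal stand, footprint 150 x 220 mm, deck top 70 mm above the bench. Origin: centre of its underside. Its -y axis is OUTWARD, the direction in which the board slides; +z up. Deck from y = -110 to +110 mm, 132 mm wide in x, with two guides 8 mm high along x = +-58 mm (106 mm apart) for the board. A white rule stands on the +x side, x = 72 to 84 mm, from y = -35 to -280 mm, top 78 mm above the bench, with a steel foot post at its outer end.
- pin (a joint): Orange stop pin, 12 mm diameter, standing through the deck 95 mm outward of the stand's centre, on the centre line. 0 = fully up (12 mm above the deck), 0.012 = flush with the deck. A light spring and friction resist (3 to 4 N), and it stays where it is driven. Up, it blocks the board; driven to 0.010 or more it passes freely under the board, which has a channel 24 mm wide and 4 mm deep along its underside.
- pin_top (a point): Centre of the top face of the orange pin.
- mark (a point): Tip of the red pointer on the rule, 12 mm above the deck (as high as the board's top face), about 59 mm beside the centre line; 105 to 135 mm outward of the deck's outer edge. Its axes are the stand's. The pointer clamp (22 x 16 mm, red, black screw) must stay where it is.
- board: Loose grey sample board, 100 (x) x 200 (y) x 12 mm, about 0.4 kg, lying on the deck between the guides. Origin: centre of its underside; -y is its outer end, +z up. A steel bar 20 x 100 x 12 mm lies on top along the outer end and makes it heavy there: it tips by itself when about 70 mm or more hangs over the deck's edge. The vial's white nest (ring 42 mm, 20 mm high) stands on it at y = -50 mm; a blue upright grip rib stands on it at y = +70 mm.
- board_grip (a point): Centre of the board's blue grip rib: 44 mm along the board's x, 14 mm thick along y, 34 mm tall (from the board's top face at 12 mm to 46 mm above the board's underside); this point is 29 mm above the underside and 170 mm inward of the outer end.
- board_end (a point): Middle of the top edge of the board's outer end (the end with the steel bar), 12 mm above the board's underside. This is what must come level with the mark along the stand's y.
- nest (a point): Centre of the vial nest's floor, on the board's top face.
- vial_mid (a point): Centre of the white vial, 25 mm diameter, 56 mm tall, standing loose in the nest.
- mallet: Small mallet standing on the round face of its head: brass head with white plastic faces, upright cylinder 36 mm diameter, 76 mm tall, origin at the centre of its lower face, +z up. The wooden handle is level and points along its own -x.
- mallet_grip (a point): Grip point in the middle of the mallet's handle section, 48 mm from the head's axis along its -x, 46 mm above its lower face. The handle is 18 mm wide (across, along y), 22 mm tall and reaches 134 mm from the head's axis. Mallet about 0.3 kg.
- mallet_face (a point): Centre of the lower, striking face of the mallet's head.
- wash_bottle: white squeeze wash bottle with a blue cap, 65 mm, 209 mm tall; a bystander, origin at the centre of its underside
- beaker: white plastic beaker, 69 mm, 83 mm tall; a bystander, origin at the centre of its underside
- bench_timer: small white bench timer, 72 x 66 x 21 mm; a bystander, origin at the centre of its underside

How it is judged:
On the way, in this order (a step that is already met when the one before it is completed fails the run):
1. the mallet is held clear of the bench (height (world z) of mallet_face above 0.03 m and contact force between the fingers and mallet above 1 N), for 0.2 s.
2. the pin is driven down (at least 10 of its 12 mm) while the mallet is held (value of joint pin above 0.01 m and contact force between the fingers and mallet above 1 N), for 0.1 s.
3. the mallet stands upright on the bench, let go (height (world z) of mallet_face below 0.006 m and angle between mallet's own z axis and vertical below 0.1 rad and contact force between the fingers and mallet below 0.1 N), for 0.2 s.
At the end, for the whole second after the job is handed in: The fingers hold the board (over 1 N), still and flat on the deck between the guides (3 degrees, 5 mm in height), its outer end within 5 mm of the pointer along the slide; the vial stands in its nest, the pin is down at least 9 mm, the mallet stands upright on the bench, released (all of step 3 and y of board_end in the frame of mark between -0.005 and 0.005 m and x of board_end in the frame of stand between -0.007 and 0.007 m and z of board_end in the frame of stand between 0.077 and 0.087 m and angle between board's own z axis and vertical below 0.05 rad and linear speed of board below 0.01 m/s and contact force between the fingers and board above 1 N and contact force between stand and board above 0.3 N and horizontal distance between vial_mid and nest below 0.008 m and angle between vial_mid's own z axis and vertical below 0.15 rad and value of joint pin above 0.009 m); the arm keeps its last pose, push and grip.
It fails at once if the hand or arm touches the pin (contact force between any of the fingers, the arm and pin above 0.5 N).
It fails at once if the board tips (more than 9 degrees) (angle between board's own z axis and vertical above 0.16 rad).
It fails at once if the vial topples or leaves its nest (angle between vial_mid's own z axis and vertical above 0.4 rad or distance between vial_mid and nest above 0.045 m).
It fails at once if the red pointer is shifted by more than 4 mm (distance of mark from where it was at the start of the episode above 0.004 m).
It fails at once if a bystander is moved by more than 30 mm (distance of any of wash_bottle, beaker, bench_timer from where it was at the start of the episode above 0.03 m).
It also fails if it takes over 64 s, if anything falls off the work surface, if the arm or the gripper's body presses on something with over 40 N, if the wrist force passes 120 N, or if a joint passes its speed limit or range.

ROBOT

A 6-joint arm with a two-finger parallel gripper is mounted at the origin on a cart in front of the work surface, level with it; the furniture and walls round the work are solid. World frame = base frame: x ahead of the robot, y to its left, z up, the work surface at z = 0. Lengths are in m, angles in rad, forces in N, time in s.
With the tool pointing down it reaches from about 0.3 to 0.875 m from the base axis. Payload 4.2 kg.
Tool frame: the origin (TCP) lies midway between the tips of the shut fingers; the grasp point (between the pads) lies 19 mm behind it; z points along the fingers, x is the direction in which the jaws open and shut, and the axes are right-handed (so a half turn about z gives the same grasp; the last joint's range is limited). The gripper opens to 85 mm and grips with 20 to 120 N. Pads are 22 mm wide; open, the fingers measure 114 mm over their backs; the gripper's body (76 mm by 85 mm) begins 54 mm behind the grasp point. The pads swing forward as they close: fully open they stand 13 mm farther back than shut.
Start: joints at [-1.255, 0.32, 1.565, -0, 1.257, -0.02], TCP at [0.189, -0.543, 0.194] pointing down, gripper open.
Joint ranges: [-3.11, 3.11], [-0.84, 2.01], [0.21, 2.61], [-1.34, 4.49], [0.05, 2.63], [-2.56, 2.56]. Speed limits (rad/s): [2.57, 2.57, 3.14, 3.14, 3.14, 3.14].

INTERFACE

Orientations are given as a unit quaternion [x, y, z, w].
In Python, from cell import sense, read_camera, get_calibration, hand_in gives the robot as it stands.
- The arm moves only by the shell command python3 -m handwheel 'ROWS' [FORCE]. ROWS is JSON, a list that holds one entry, the list of rows, each a list of 7 numbers: the shift along the tool's x, y, z each as a share of 800 mm, from -1 to 1, then the turn, a rotation vector about the tool's x, y, z each as a share of pi/2 rad, from -1 to 1, then the closure, from -1 (fully open) to 1 (shut), so that 0 is half open. A call has 1 to 10 rows; each row shifts and turns the commanded pose from where the row before left it, along the tool's axes as they then stand; what a row does not reach is not made up. A row lasts 1/10 s, in which the tool goes at most 50 mm and 8.59 degrees, less where a joint would pass 70% of its speed; a pose out of reach is approached as far as the arm can. A call with a number of a shift or a turn outside -1 to 1 is refused whole. A call with a gripper value outside its range is refused whole. The fingers move at their own pace and stop on an object; FORCE is the grip in N (left out, the last holds). Time passes only in rows, so rows that do not move let the fingers close. It gives the time, the measured TCP pose, the force and the opening at its end, in the units of the state.
- sense(): the state, without advancing time (a new reading comes with each control period).
- read_camera(name): name is "scene" or "top" or "wrist"; returns the picture (400x640x3 uint8, blue, green, red); there is no depth.
- get_calibration(name): a dict with "camera_matrix" (3x3 intrinsics, pixels), "xyz" and "rotation" of the camera in the world. Camera axes: x right, y up, looking along -z (the intrinsics and any distortion apply to the point x, -y, -z); pixel columns grow to the right and rows downward; lengths in m; the calibration is good to about 2 mm. The wrist camera is an equidistant fisheye: a pixel r from the principal point sees the ray r / f radians off the axis. A picture is of the moment at which its call begins: read the wrist's pose just before it. get_calibration takes no time and is no camera call; for the wrist camera it gives the pose at the moment of the call.
- hand_in(): hands the job in, once; it reports no verdict.
The state is a dict: "t": time; "q": joint angles; "qd": joint speeds; "joint_torque": joint torques, N m; "eef_pos": TCP position; "orientation": TCP orientation; "ft_force": force on the tool from outside, world axes, zero at the start; "ft_torque": the same for the moment, N m; "opening": finger opening in m.
Only numpy, scipy, OpenCV 4.12 (cv2) and the standard library are available. Lean on these libraries where they do the work, as an engineer would, in place of code of your own. Each camera call takes 0.05 s, during which the arm holds its last target.

## Working session

There is one attempt and no reset: what is moved stays moved. The work goes in short steps, Python scripts to look and compute and a shell command to move; the robot and the scene stay as the last step left them, time stands still between calls to the robot, and variables do not carry over. Pictures are saved under pics/ and viewed, and the job is handed in when it is done.

```bash
ls; mkdir -p pics
python3 - <<'E'
from cell import *
import cv2,json
s=sense();print(s)
for n in("scene","top","wrist"):
    c=get_calibration(n);print(n,c)
    cv2.imwrite(f"pics/{n}0.png",read_camera(n))
E
```

```text
pics
{'t': 0.0, 'q': array([-1.25498187e+00,  3.20274029e-01,  1.56569853e+00,  2.56506099e-05,
        1.25736909e+00, -2.00021417e-02]), 'qd': array([ 2.05656380e-04, -2.35050087e-03, -4.62301564e-05, -8.63017782e-04,
       -6.30322796e-04, -3.25350524e-04]), 'joint_torque': array([-2.55337955e-04, -4.15531468e+01, -2.34164482e+01, -2.42187671e-04,
        8.17961904e-03, -1.84397265e-05]), 'eef_pos': array([ 0.18932405, -0.54236032,  0.192785  ]), 'orientation': array([ 8.15331761e-01, -5.78993397e-01, -6.95478460e-04, -5.30286211e-04]), 'ft_force': array([-0.56565929,  0.34459899,  1.23924048]), 'ft_torque': array([ 0.01912611,  0.02227819, -0.00936306]), 'opening': 0.08550724581853476}
scene {'camera_matrix': array([[463.57719123,   0.        , 316.4969492 ],
       [  0.        , 463.57719123, 194.74580876],
       [  0.        ,   0.        ,   1.        ]]), 'xyz': array([ 1.03537509, -1.29349699,  0.70082286]), 'rotation': array([0.54054073, 0.09624928, 0.16843328, 0.81864646])}
top {'camera_matrix': array([[392.56054027,   0.        , 324.02041063],
       [  0.        , 392.56054027, 198.36245804],
       [  0.        ,   0.        ,   1.        ]]), 'xyz': array([ 0.36523254, -0.02846939,  1.53047072]), 'rotation': array([ 0.04317296, -0.04004519, -0.70278442,  0.70896159])}
wrist {'camera_matrix': array([[309.70691629,   0.        , 319.75779045],
       [  0.        , 309.70691629, 199.28937143],
       [  0.        ,   0.        ,   1.        ]]), 'xyz': array([ 0.26865349, -0.5149695 ,  0.37443873]), 'rotation': array([-0.13446674,  0.09651724, -0.57050453,  0.80444248])}
```

View pics/scene0.png

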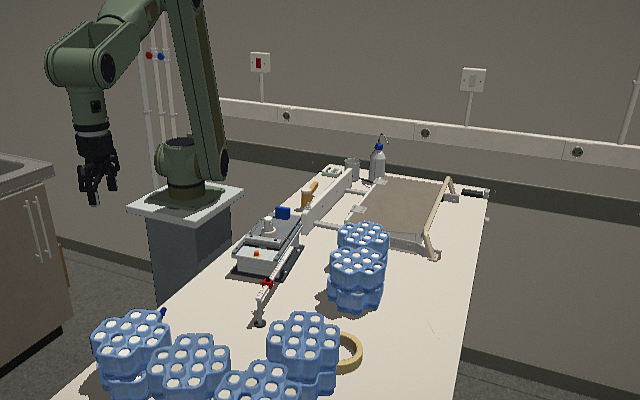

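View pics/top0.png

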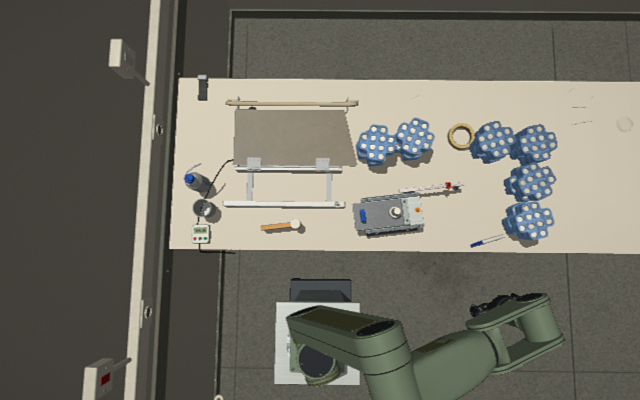

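View pics/wrist0.png

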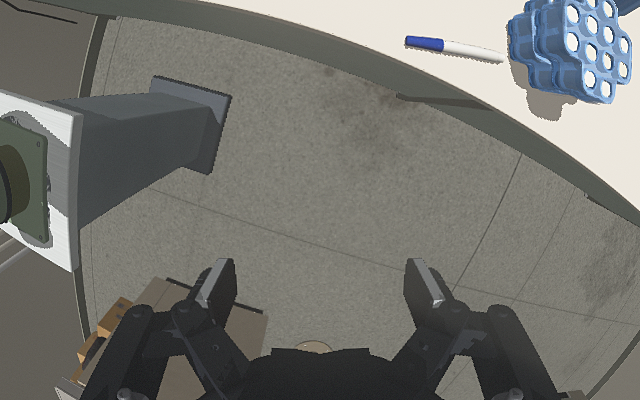

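The top view shows the stand near (390,213) with the pin at (418,210), the pointer near (453,187), the blue rib at (363,216), and the mallet head at (295,225) with its handle pointing left. I'll zoom in to measure.

```bash
cat > h.py <<'E'
import numpy as np, cv2
from scipy.spatial.transform import Rotation as R
from cell import *
def ray(n,u,v,c=None):
    c=c or get_calibration(n); K=np.array(c['camera_matrix'])
    x=(u-K[0,2])/K[0,0]; y=(v-K[1,2])/K[1,1]
    if n=='wrist':
        r=np.hypot(x,y); k=np.sin(r)/r if r>1e-9 else 1; d=np.array([x*k,-y*k,-np.cos(r)])
    else: d=np.array([x,-y,-1.])
    d/=np.linalg.norm(d)
    return np.array(c['xyz']),R.from_quat(c['rotation']).apply(d)
def onz(n,u,v,z,c=None):
    o,d=ray(n,u,v,c); return o+d*(z-o[2])/d[2]
def proj(n,p,c=None):
    c=c or get_calibration(n); K=np.array(c['camera_matrix'])
    q=R.from_quat(c['rotation']).inv().apply(np.array(p)-c['xyz'])
    a=np.array([q[0],-q[1],-q[2]])
    if n=='wrist':
        rr=np.hypot(a[0],a[1]); th=np.arctan2(rr,a[2]); m=a[:2]/rr*th
    else: m=a[:2]/a[2]
    return m*K[0,0]+K[:2,2]
def tri(n1,p1,n2,p2,c1=None,c2=None):
    o1,d1=ray(n1,*p1,c1);o2,d2=ray(n2,*p2,c2)
    t=np.linalg.lstsq(np.stack([d1,-d2],1),o2-o1,rcond=None)[0]
    a=o1+d1*t[0];b=o2+d2*t[1]; return (a+b)/2,np.linalg.norm(a-b)
def crop(img,x0,y0,x1,y1,k,name):
    cv2.imwrite('pics/'+name,cv2.resize(img[y0:y1,x0:x1],None,fx=k,fy=k,interpolation=cv2.INTER_CUBIC))
E
python3 - <<'E'
from h import *
t=cv2.imread('pics/top0.png');s=cv2.imread('pics/scene0.png')
crop(t,340,170,480,250,5.5,'t1.png');crop(t,250,205,350,245,8,'t2.png');crop(s,220,170,350,340,3.5,'s1.png')
E
```

```text
(no output)
```

View pics/t1.png

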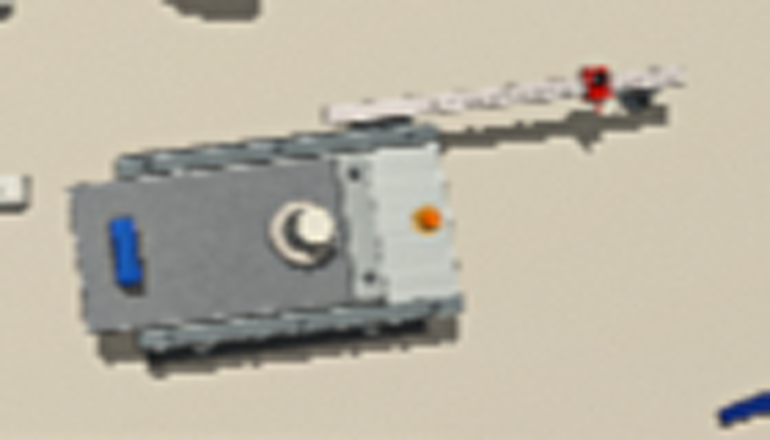

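View pics/t2.png

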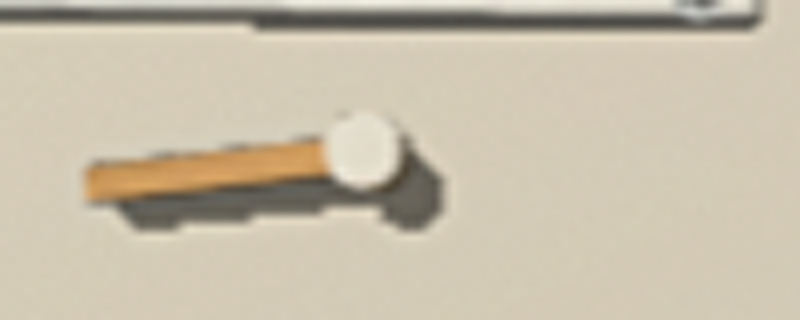

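View pics/s1.png

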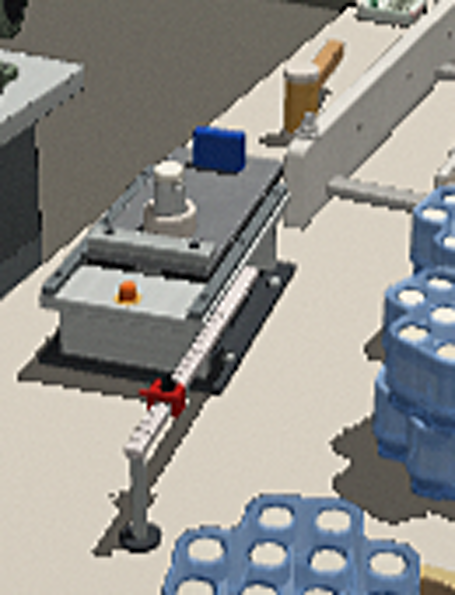

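Run:
```python
from h import *
np.set_printoptions(precision=4,suppress=True)
t=cv2.imread('pics/top0.png');s=cv2.imread('pics/scene0.png')
def blobs(img,lo,hi,roi,name):
    h=cv2.cvtColor(img,cv2.COLOR_BGR2HSV);m=cv2.inRange(h,lo,hi);k=np.zeros_like(m);x0,y0,x1,y1=roi;k[y0:y1,x0:x1]=m[y0:y1,x0:x1]
    n,l,st,c=cv2.connectedComponentsWithStats(k)
    for i in range(1,n):
        if st[i,4]>3: print(name,st[i],c[i])
    return k
blobs(t,(8,150,150),(20,255,255),(400,195,440,225),'pinT')
blobs(s,(5,150,120),(20,255,255),(240,240,280,265),'pinS')
blobs(t,(100,150,60),(130,255,255),(350,200,380,230),'ribT')
blobs(s,(100,150,40),(130,255,255),(265,200,300,225),'ribS')
blobs(t,(0,150,80),(4,255,255),(430,175,475,200),'ptrT')
blobs(s,(0,150,80),(4,255,255),(250,270,285,300),'ptrS')
m=blobs(t,(8,100,120),(20,255,255),(250,210,300,240),'handle')
c=max(cv2.findContours(m,0,1)[0],key=cv2.contourArea);r=cv2.minAreaRect(c);print(r)
for p in cv2.boxPoints(r): print(p,onz('top',*p,0.057))
blobs(t,(0,0,200),(180,50,255),(288,215,302,232),'head')
blobs(t,(0,0,200),(180,60,255),(390,204,404,220),'vialT')
```

```text
pinT [416 208   4   4  12] [417.25 209.25]
pinS [253 251   7   6  22] [256.4091 253.4091]
ribT [360 210   6  12  50] [362.42 215.48]
ribS [275 206  15  13 163] [282.0552 212.2883]
ptrT [446 182   5   6  16] [448.0625 185.125 ]
ptrS [260 278  13  11  60] [266.9333 282.6667]
handle [261 223  30   7 127] [275.2362 225.9921]
((275.3841247558594, 225.95729064941406), (4.1963982582092285, 29.264358520507812), 83.6598129272461)
[260.6097 225.4878] [0.435  0.2158 0.057 ]
[289.6951 222.2561] [0.4481 0.1069 0.057 ]
[290.1585 226.4268] [0.4325 0.1048 0.057 ]
[261.0732 229.6585] [0.4194 0.2136 0.057 ]
head [288 215  14  13 140] [294.5214 219.9714]
head [291 231   6   1   6] [293.5 231. ]
vialT [392 207   8   7  31] [396.5161 209.9355]
vialT [390 209   2   4   4] [390.25 210.5 ]
```

Run:
```python
from h import *
np.set_printoptions(precision=4,suppress=True)
print('pin',tri('top',(417.4,209.3),'scene',(256.4,252.5)),onz('top',417.4,209.3,.082))
print('rib top',onz('top',362.5,215.5,.116),tri('top',(362.5,215.5),'scene',(282,208)))
print('ptr',onz('top',447.8,187.5,.082))
# guides ends, from t1 zoom
f=lambda a,b:(340+a/5.5-.4,170+b/5.5-.4)
for nm,p,z in[('guideL in',(122,165),.078),('guideL out',(437,131),.078),('guideR in',(148,335),.078),('guideR out',(460,300),.078),('board in L',(75,187),.082),('board in R',(90,328),.082),('bar L',(385,153),.094),('ptr tip',(600,108),.082)]:
    print(nm,onz('top',*f(*p),z))
g=lambda a,b:(250+a/8-.4,205+b/8-.4)
print('head',onz('top',*g(364,150),.076)); print('hand end',onz('top',*g(86,184),.057))
```

```text
pin (array([ 0.5003, -0.3687,  0.0733]), np.float64(0.0016952580311440542)) [ 0.4988 -0.3671  0.082 ]
rib top [ 0.4715 -0.1608  0.116 ] (array([ 0.4729, -0.161 ,  0.1091]), np.float64(0.0019743421396509))
ptr [ 0.5812 -0.4817  0.082 ]
guideL in [ 0.5336 -0.1619  0.078 ]
guideL out [ 0.5586 -0.3754  0.078 ]
guideR in [ 0.419 -0.179  0.078]
guideR out [ 0.4443 -0.3886  0.078 ]
board in L [ 0.5179 -0.1298  0.082 ]
board in R [ 0.4232 -0.1399  0.082 ]
bar L [ 0.5413 -0.3365  0.094 ]
ptr tip [ 0.5747 -0.4849  0.082 ]
head [0.4432 0.085  0.076 ]
hand end [0.4271 0.2166 0.057 ]
```

```bash
cat >> h.py <<'E'
def plan(pos,az):
    """turn to upright tool with x azimuth az, then shift to TCP pos; prints shares"""
    s=sense(); Rc=R.from_quat(s['orientation'])
    Rt=R.from_matrix(np.array([[np.cos(az),np.sin(az),0],[np.sin(az),-np.cos(az),0],[0,0,-1]]))
    rv=(Rc.inv()*Rt).as_rotvec(); d=Rt.inv().apply(np.array(pos)-s['eef_pos'])
    d0=Rc.inv().apply(np.array(pos)-s['eef_pos'])
    print('t',round(s['t'],2),'pos',s['eef_pos'].round(4),'az',np.arctan2(*Rc.as_matrix()[[1,0],0]).round(4),'F',s['ft_force'].round(1),'open',round(s['opening'],4))
    print('turn share',(rv/(np.pi/2)).round(4),'shift share after turn',(d/.8).round(4),'(before turn)',(d0/.8).round(4))
E
python3 - <<'E'
from h import *
plan([.437,.133,.26],.12)
E
```

```text
t 0.15 pos [ 0.1894 -0.5425  0.193 ] az -1.2349 F [ 0.4  0.2 -0.8] open 0.0854
turn share [-6.000e-04  7.000e-04 -8.626e-01] shift share after turn [ 0.4084 -0.8012 -0.0838] (before turn) [-0.6953 -0.5705 -0.0829]
```

```bash
python3 -m handwheel '[[[0,0,-0.045,0,0,0,-1],[0,0,-0.04,0,0,0,-1],[-0.0435,-0.0357,0,0,0,0,-1],[-0.0435,-0.0357,0,0,0,0,-1],[-0.0435,-0.0357,0,0,0,0,-1],[-0.0435,-0.0357,0,0,0,0,-1],[-0.0435,-0.0357,0,0,0,0,-1],[-0.0435,-0.0357,0,0,0,0,-1],[-0.0435,-0.0357,0,0,0,0,-1],[-0.0435,-0.0357,0,0,0,0,-1]]]' 60
python3 -m handwheel '[[[-0.0435,-0.0357,0,0,0,0,-1],[-0.0435,-0.0357,0,0,0,0,-1],[-0.0435,-0.0357,0,0,0,0,-1],[-0.0435,-0.0357,0,0,0,0,-1],[-0.0435,-0.0357,0,0,0,0,-1],[-0.0435,-0.0357,0,0,0,0,-1],[-0.0435,-0.0357,0,0,0,0,-1],[-0.0435,-0.0357,0,0,0,0,-1],[0,0,0,0,0,-0.09,-1],[0,0,0,0,0,-0.09,-1]]]'
python3 -m handwheel '[[[0,0,0,0,0,-0.09,-1],[0,0,0,0,0,-0.09,-1],[0,0,0,0,0,-0.09,-1],[0,0,0,0,0,-0.09,-1],[0,0,0,0,0,-0.09,-1],[0,0,0,0,0,-0.09,-1],[0,0,0,0,0,-0.09,-1],[0,0,0,0,0,-0.05,-1],[0,0,0,0,0,0,-1]]]'
python3 - <<'E'
from h import *
plan([.437,.133,.26],.12)
cv2.imwrite('pics/w1.png',read_camera('wrist'))
E
```

```text
t: 1.15
eef_pos: [0.3135, -0.203, 0.2615]
orientation: [0.815, -0.579, 0.0, -0.0]
ft_force: [1.0, -0.4, 0.3]
opening: 0.0855
t: 2.15
eef_pos: [0.4374, 0.1348, 0.2609]
orientation: [0.891, -0.454, -0.0, 0.001]
ft_force: [0.4, -0.8, 0.6]
opening: 0.0853
t: 3.05
eef_pos: [0.4372, 0.1333, 0.2613]
orientation: [0.998, 0.058, -0.0, 0.0]
ft_force: [-0.6, 0.6, 0.4]
opening: 0.0854
t 3.05 pos [0.4372 0.1333 0.2613] az 0.1156 F [-0.6  0.6  0.4] open 0.0854
turn share [ 0.0001  0.0004 -0.0028] shift share after turn [-0.0003  0.0004  0.0017] (before turn) [-0.0003  0.0004  0.0017]
```

View pics/w1.png

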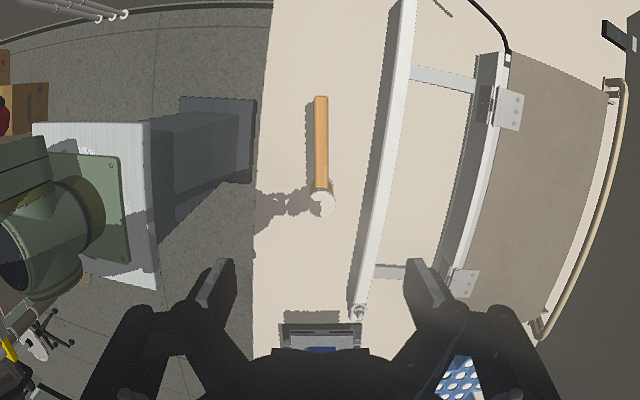

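The wrist view shows the handle from (321,96) to (321,190) and the head top around (323,203). A white rail stands at x≈385, so I'll approach with the fingers half open.

Run:
```python
from h import *
np.set_printoptions(precision=4,suppress=True)
w=cv2.imread('pics/w1.png')
h=cv2.cvtColor(w,cv2.COLOR_BGR2HSV);m=cv2.inRange(h,(8,100,100),(22,255,255));m[:, :300]=0;m[:,345:]=0;m[:85]=0;m[200:]=0
ys,xs=np.nonzero(m)
for y in range(96,195,12):
    r=xs[ys==y]; 
    if len(r): a,b=onz('wrist',r.min(),y,.057),onz('wrist',r.max()+1,y,.057);print(y,r.min(),r.max(),a,b,(a+b)/2)
crop(w,290,80,420,330,2.4,'w1c.png')
print('rail edge',onz('wrist',358,310,.05),onz('wrist',385,150,.07))
```

```text
96 317 325 [0.4237 0.2171 0.057 ] [0.4347 0.2184 0.057 ] [0.4292 0.2177 0.057 ]
108 314 327 [0.4218 0.2018 0.057 ] [0.4388 0.2038 0.057 ] [0.4303 0.2028 0.057 ]
120 315 326 [0.4247 0.187  0.057 ] [0.4394 0.1888 0.057 ] [0.432  0.1879 0.057 ]
132 315 327 [0.4264 0.172  0.057 ] [0.4424 0.1739 0.057 ] [0.4344 0.173  0.057 ]
144 315 327 [0.4281 0.1569 0.057 ] [0.4443 0.1588 0.057 ] [0.4362 0.1579 0.057 ]
156 315 327 [0.4298 0.1416 0.057 ] [0.4461 0.1435 0.057 ] [0.438  0.1425 0.057 ]
168 316 327 [0.4328 0.1262 0.057 ] [0.448 0.128 0.057] [0.4404 0.1271 0.057 ]
180 316 327 [0.4346 0.1104 0.057 ] [0.45   0.1122 0.057 ] [0.4423 0.1113 0.057 ]
rail edge [ 0.526  -0.0988  0.05  ] [0.5145 0.1624 0.07  ]
```

View pics/w1c.png

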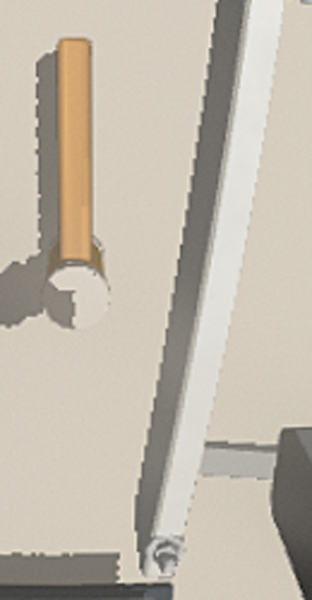

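```bash
python3 -m handwheel '[[[0.0023,0.0003,0.04,0,0,-0.004,0],[0,0,0.055,0,0,0,0],[0,0,0.055,0,0,0,0],[0,0,0.05,0,0,0,0],[0,0,0.04,0,0,0,0],[0,0,0.03,0,0,0,0],[0,0,0.0229,0,0,0,0],[0,0,0,0,0,0,0],[0,0,0,0,0,0,0]]]'
python3 - <<'E'
from h import *
plan([.439,.133,.027],.122)
cv2.imwrite('pics/w2.png',read_camera('wrist'))
E
```

```text
t: 4.0
eef_pos: [0.4396, 0.1334, 0.0275]
orientation: [0.998, 0.061, -0.0, 0.0]
ft_force: [-0.1, 0.6, 0.3]
opening: 0.0425
t 4.0 pos [0.4396 0.1334 0.0275] az 0.1213 F [-0.1  0.6  0.3] open 0.0425
turn share [ 0.0001  0.     -0.0005] shift share after turn [-0.0007  0.0004  0.0006] (before turn) [-0.0007  0.0004  0.0006]
```

View pics/w2.png

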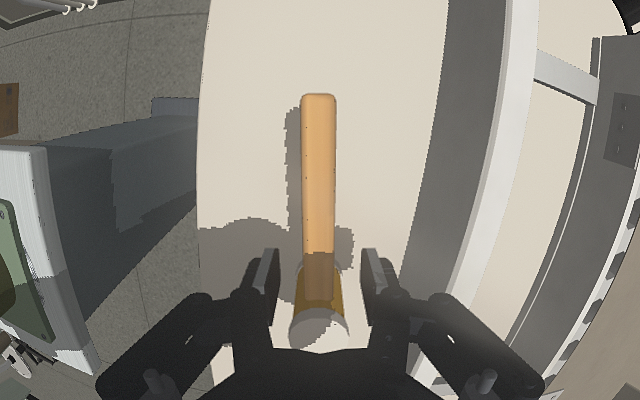

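The handle lies between the pads, in column 320 with the pads at 270 and 370. I'll close with 60 N and lift.

```bash
python3 -m handwheel '[[[0,0,0,0,0,0,1],[0,0,0,0,0,0,1],[0,0,0,0,0,0,1],[0,0,0,0,0,0,1],[0,0,0,0,0,0,1],[0,0,0,0,0,0,1],[0,0,0,0,0,0,1]]]' 80
python3 -m handwheel '[[[0,0,-0.02,0,0,0,1],[0,0,-0.05,0,0,0,1],[0,0,-0.05,0,0,0,1],[0,0,-0.05,0,0,0,1],[0,0,-0.05,0,0,0,1],[0,0,-0.04,0,0,0,1],[0,0,0,0,0,0,1],[0,0,0,0,0,0,1]]]'
python3 - <<'E'
from h import *
plan([.439,.133,.237],.122)
cv2.imwrite('pics/w3.png',read_camera('wrist'))
E
```

```text
t: 4.75
eef_pos: [0.4393, 0.1333, 0.0272]
orientation: [0.998, 0.061, -0.0, 0.0]
ft_force: [0.6, -0.6, -1.2]
opening: -0.0001
t: 5.55
eef_pos: [0.4393, 0.1333, 0.2354]
orientation: [0.998, 0.061, 0.0, -0.0]
ft_force: [-0.8, 0.3, -1.0]
opening: -0.0003
t 5.55 pos [0.4393 0.1333 0.2354] az 0.1222 F [-0.8  0.3 -1. ] open -0.0003
turn share [-0.     -0.0006  0.0001] shift share after turn [-0.0004  0.0004 -0.0019] (before turn) [-0.0004  0.0004 -0.0019]
```

View pics/w3.png

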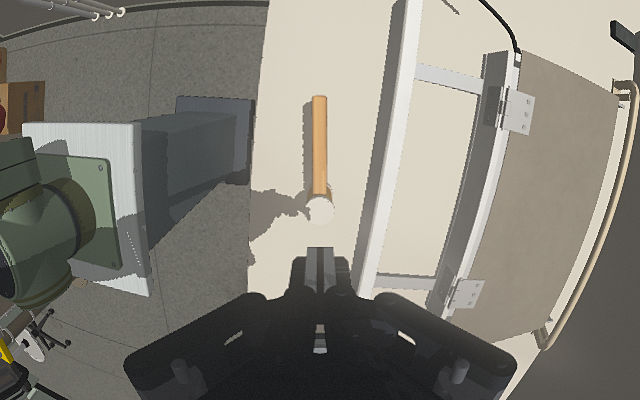

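The fingers shut on nothing (opening 0) and the mallet still stands. I'll check where the grasp point projects and measure the mallet again.

Run:
```python
from h import *
np.set_printoptions(precision=4,suppress=True)
s=sense();c=get_calibration('wrist');print(c['xyz'],R.from_quat(c['rotation']).as_matrix()[:,2])
print('tcp px',proj('wrist',s['eef_pos']),'grasp px',proj('wrist',s['eef_pos']+[0,0,.019]))
w=cv2.imread('pics/w3.png')
t=read_camera('top');cv2.imwrite('pics/top1.png',t);crop(t,250,190,350,245,8,'t3.png')
sc=read_camera('scene');cv2.imwrite('pics/sc1.png',sc);crop(sc,270,130,380,230,6,'s3.png')
print('head top wrist',onz('wrist',320,210,.076),'end',onz('wrist',320,96,.057))
```

```text
[0.4286 0.2167 0.4159] [-0.0376  0.3237  0.9454]
tcp px [319.9874 230.8332] grasp px [319.9248 244.3523]
head top wrist [0.4434 0.0872 0.076 ] end [0.4273 0.217  0.057 ]
```

View pics/t3.png

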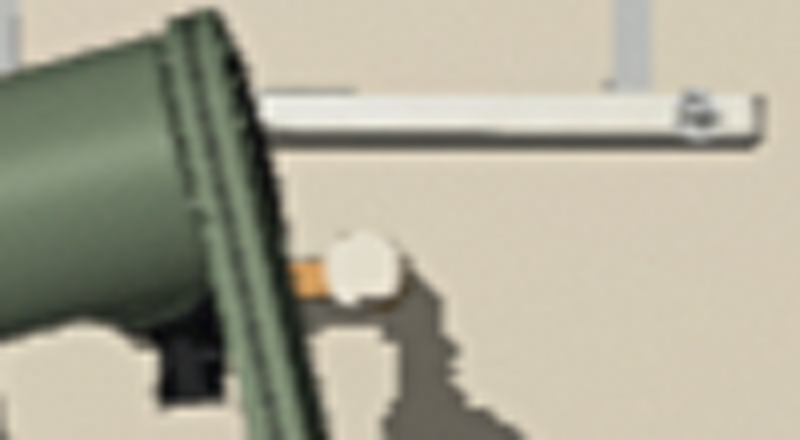

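View pics/s3.png

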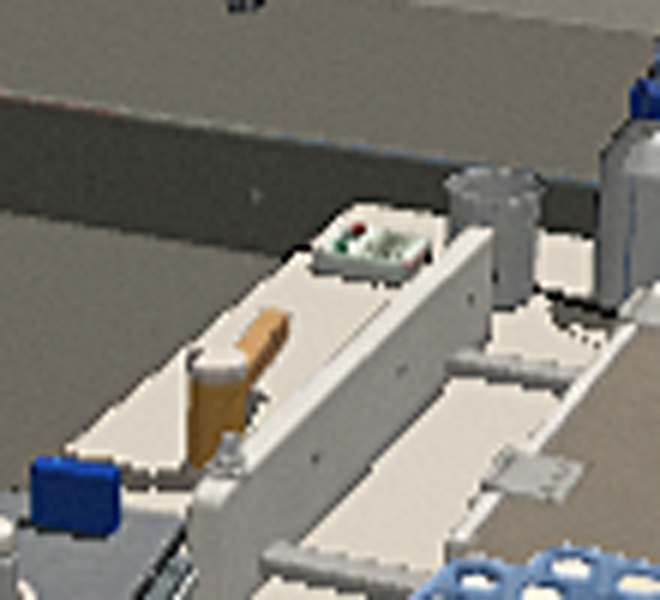

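View pics/sc1.png

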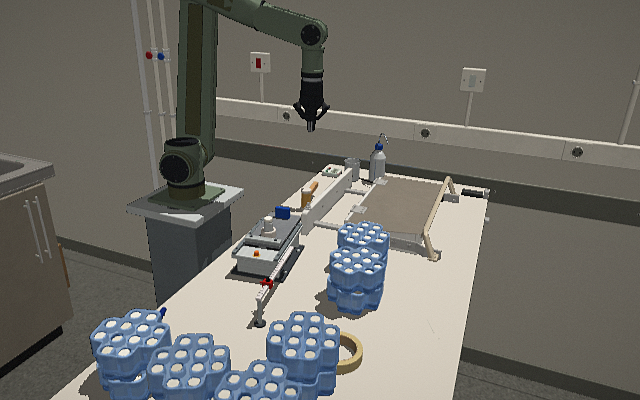

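Run:
```python
from h import *
s=sense()
print(s['eef_pos'],proj('scene',s['eef_pos']),proj('top',s['eef_pos']))
```

```text
[0.43831287 0.13308884 0.23368868] [310.22447929 141.02514708] [276.86038646 222.09958003]
```

Run:
```python
from h import *
s=sense();p=s['eef_pos']
for dz in(0,.01,.02,.03,.04,.05):print(dz,proj('scene',p+[0,0,dz]),proj('wrist',p+[0,0,dz]))
a=cv2.imread('pics/scene0.png');crop(a,60,110,140,220,5,'a0.png')
a=cv2.imread('pics/sc1.png');crop(a,270,80,350,190,5,'a1.png')
print(proj('scene',[.18932,-.54236,.192785]))
print(proj('scene',[.437,.133,0.057]),proj('scene',[.4272,.217,0.057]),proj('scene',[.444,.086,0.076]))
```

```text
0 [310.22447929 141.02514708] [320.00598143 230.85387537]
0.01 [310.27987982 138.23477413] [319.94785491 237.67264713]
0.02 [310.33555593 135.4305215 ] [319.88380515 245.16361703]
0.03 [310.39150966 132.61228537] [319.81296638 253.4211269 ]
0.04 [310.4477431  129.77996089] [319.73431797 262.55542405]
0.05 [310.50425836 126.93344215] [319.64665584 272.69525537]
[107.3855636  215.77310042]
[308.94522473 188.09336929] [315.31946691 179.94698152] [305.59989639 188.07084657]
```

View pics/a1.png

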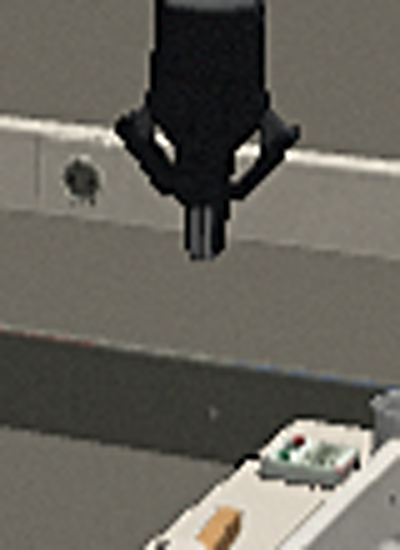

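View pics/a0.png

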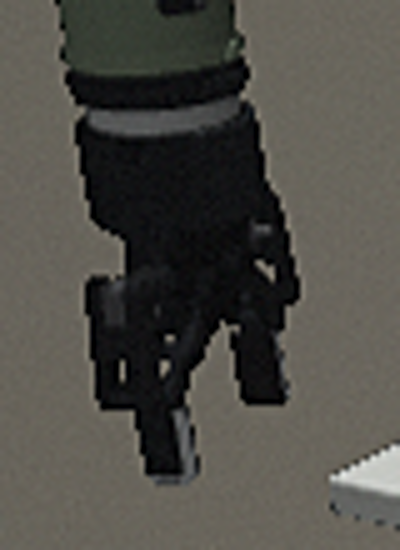

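Run:
```python
from h import *
s=sense();p=s['eef_pos'];Rc=R.from_quat(s['orientation'])
w=read_camera('wrist');crop(w,270,225,370,325,6,'w4c.png')
for dz in(0.02,.03,.035,.04):print(dz,[proj('wrist',p+Rc.apply([x,y,-dz])).round(1) for x,y in((0,0),(-.011,-.011),(.011,-.011),(0,-.011),(0,.011))])
```

```text
0.02 [array([319.8, 245.1]), array([300.6, 228. ]), array([339. , 228.1]), array([319.8, 228.1]), array([319.8, 261.3])]
0.03 [array([319.8, 253.4]), array([299.6, 235.6]), array([340.1, 235.6]), array([319.8, 235.7]), array([319.8, 270. ])]
0.035 [array([319.8, 257.8]), array([299. , 239.7]), array([340.6, 239.7]), array([319.8, 239.8]), array([319.8, 274.7])]
0.04 [array([319.8, 262.5]), array([298.4, 244. ]), array([341.2, 244.1]), array([319.8, 244.1]), array([319.8, 279.7])]
```

View pics/w4c.png

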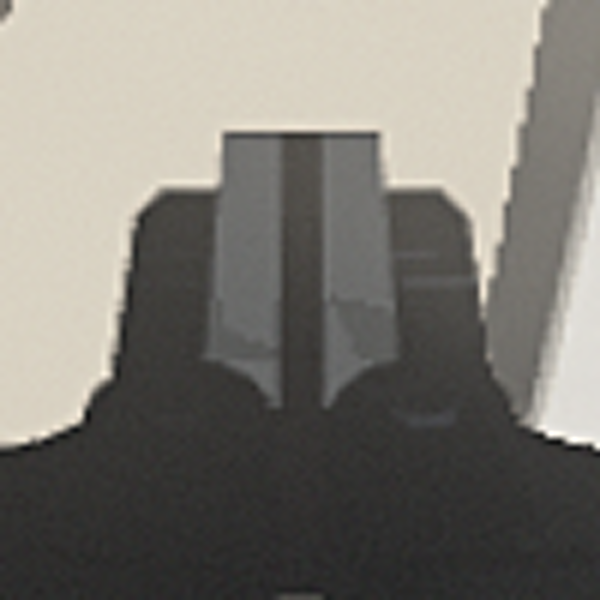

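Both views put the real fingertips about 35–40 mm above the reported TCP, so the pads closed above the handle. I'll descend that much further, with margin either way, and close again.

```bash
python3 -m handwheel '[[[0,0,0,0,0,0,0],[0,0,0,0,0,0,0],[0,0,0.055,0,0,0,0],[0,0,0.055,0,0,0,0],[0,0,0.055,0,0,0,0],[0,0,0.05,0,0,0,0],[0,0,0.035,0,0,0,0],[0,0,0.012,0,0,0,0],[0,0,0,0,0,0,0]]]'
python3 - <<'E'
from h import *
plan([.439,.133,-.01],.122)
cv2.imwrite('pics/w5.png',read_camera('wrist'))
a=read_camera('scene');crop(a,270,130,370,230,6,'s5.png')
E
```

```text
t: 6.65
eef_pos: [0.4387, 0.1332, 0.0248]
orientation: [0.998, 0.061, -0.001, 0.0]
ft_force: [0.1, 0.7, 0.7]
opening: 0.043
t 6.65 pos [0.4387 0.1332 0.0248] az 0.1221 F [0.1 0.7 0.7] open 0.043
turn share [0.0003 0.0017 0.0001] shift share after turn [0.0004 0.0003 0.0434] (before turn) [0.0005 0.0002 0.0434]
```

View pics/w5.png

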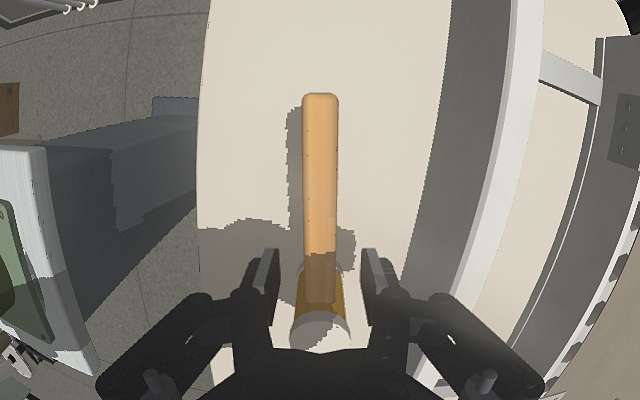

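View pics/s5.png

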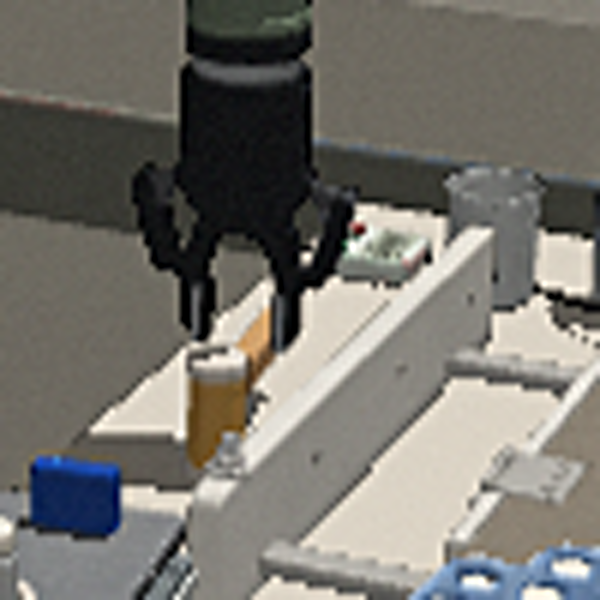

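```bash
python3 -m handwheel '[[[0,0,0.02,0,0,0,0],[0,0,0.0234,0,0,0,0],[0,0,0,0,0,0,0],[0,0,0,0,0,0,1],[0,0,0,0,0,0,1],[0,0,0,0,0,0,1],[0,0,0,0,0,0,1],[0,0,0,0,0,0,1],[0,0,0,0,0,0,1]]]' 80
python3 - <<'E'
from h import *
plan([.439,.133,-.01],.122)
a=read_camera('scene');crop(a,270,130,370,230,6,'s6.png')
E
```

```text
t: 7.65
eef_pos: [0.4404, 0.1337, -0.0076]
orientation: [0.998, 0.061, 0.001, -0.0]
ft_force: [-0.4, 0.2, 6.0]
opening: 0.0168
t 7.65 pos [ 0.4404  0.1337 -0.0076] az 0.1223 F [-0.4  0.2  6. ] open 0.0168
turn share [-0.0002 -0.0018  0.0002] shift share after turn [-0.0018  0.0006  0.0031] (before turn) [-0.0018  0.0006  0.003 ]
```

View pics/s6.png

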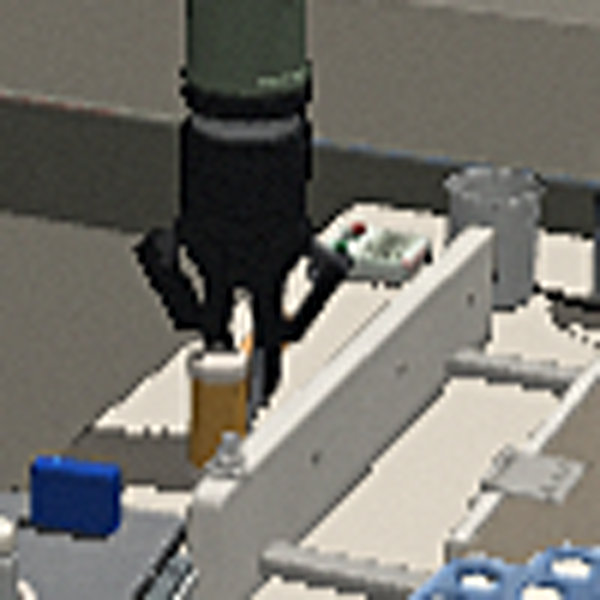

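Gripped: opening 17 mm. Lifting.

```bash
python3 -m handwheel '[[[0,0,-0.02,0,0,0,1],[0,0,-0.05,0,0,0,1],[0,0,-0.05,0,0,0,1],[0,0,-0.05,0,0,0,1],[0,0,-0.05,0,0,0,1],[0,0,-0.04,0,0,0,1],[0,0,0,0,0,0,1],[0,0,0,0,0,0,1]]]'
python3 - <<'E'
from h import *
plan([.547,-.361,.2],-1.449)
cv2.imwrite('pics/w7.png',read_camera('wrist'))
a=read_camera('scene');crop(a,250,60,370,220,3.6,'s7.png')
E
```

```text
t: 8.5
eef_pos: [0.4389, 0.1333, 0.1991]
orientation: [0.998, 0.061, 0.0, -0.0]
ft_force: [0.0, -0.1, -2.5]
opening: 0.0166
t 8.5 pos [0.4389 0.1333 0.1991] az 0.1221 F [ 0.  -0.1 -2.5] open 0.0166
turn share [-4.0000e-04 -2.0000e-04  1.0002e+00] shift share after turn [ 0.6297 -0.0591 -0.0012] (before turn) [ 0.0589  0.6298 -0.0013]
```

View pics/w7.png

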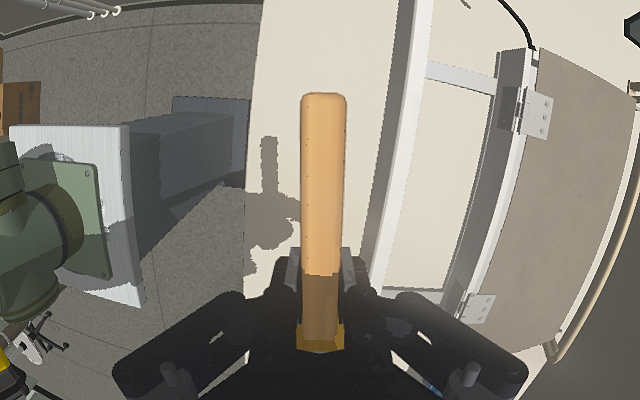

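View pics/s7.png

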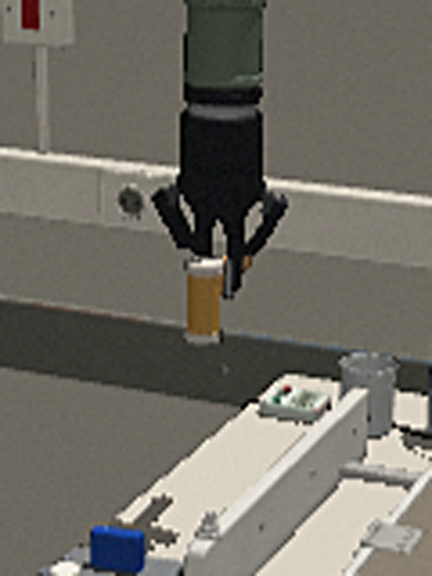

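```bash
python3 -m handwheel '[[[0,0,0,0,0,0.09,1],[0,0,0,0,0,0.091,1],[0,0,0,0,0,0.091,1],[0,0,0,0,0,0.091,1],[0,0,0,0,0,0.091,1],[0,0,0,0,0,0.091,1],[0,0,0,0,0,0.091,1],[0,0,0,0,0,0.091,1],[0,0,0,0,0,0.091,1],[0,0,0,0,0,0.091,1]]]'
python3 -m handwheel '[[[0.048,-0.0045,0,0,0,0.091,1],[0.048,-0.0045,0,0,0,0,1],[0.048,-0.0045,0,0,0,0,1],[0.048,-0.0045,0,0,0,0,1],[0.048,-0.0045,0,0,0,0,1],[0.048,-0.0045,0,0,0,0,1],[0.048,-0.0045,0,0,0,0,1],[0.048,-0.0045,0,0,0,0,1],[0.048,-0.0045,0,0,0,0,1],[0,0,0,0,0,0,1]]]'
python3 - <<'E'
from h import *
plan([.547,-.361,.2],-1.449)
import json;c=get_calibration('wrist')
cv2.imwrite('pics/w8.png',read_camera('wrist'))
json.dump({k:np.array(v).tolist() for k,v in c.items()},open('c8.json','w'))
E
```

```text
t: 9.6
eef_pos: [0.4383, 0.133, 0.197]
orientation: [0.793, -0.61, -0.001, 0.002]
ft_force: [-1.0, -0.2, -3.4]
opening: 0.0167
t: 10.6
eef_pos: [0.5189, -0.2083, 0.1963]
orientation: [0.748, -0.664, -0.001, 0.001]
ft_force: [-0.4, 0.8, -3.5]
opening: 0.0168
t 10.6 pos [ 0.5189 -0.2083  0.1963] az -1.4528 F [-0.4  0.8 -3.5] open 0.0168
turn share [ 0.0019 -0.0004 -0.0024] shift share after turn [ 0.1937 -0.0117 -0.0046] (before turn) [ 0.1937 -0.0124 -0.0045]
```

View pics/w8.png

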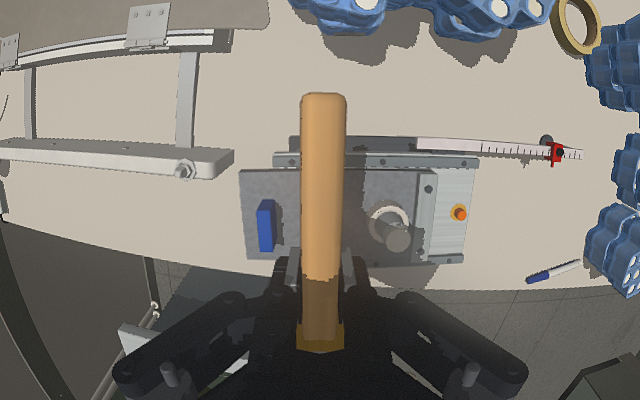

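This wrist view is clear: pin at (460,213), pointer at (556,152), rib at (266,226), with the vial in its nest at (393,227).

Run:
```python
from h import *
import json
np.set_printoptions(precision=4,suppress=True)
c=json.load(open('c8.json'));w=cv2.imread('pics/w8.png');h=cv2.cvtColor(w,cv2.COLOR_BGR2HSV)
def blob(lo,hi,roi):
    m=cv2.inRange(h,lo,hi);k=np.zeros_like(m);x0,y0,x1,y1=roi;k[y0:y1,x0:x1]=m[y0:y1,x0:x1]
    ys,xs=np.nonzero(k);return xs.mean(),ys.mean(),xs.min(),xs.max(),ys.min(),ys.max(),len(xs)
p=blob((5,150,190),(22,255,255),(445,200,475,230));print(p,'pin',onz('wrist',p[0],p[1],.082,c))
r=blob((105,150,40),(130,255,255),(250,190,285,260));print(r,'rib',onz('wrist',r[0],r[1],.116,c))
q=blob((0,150,80),(5,255,255),(540,130,580,180));print(q)
crop(w,420,180,500,270,6,'w8a.png');crop(w,530,130,590,175,10,'w8b.png');crop(w,235,160,290,270,5,'w8c.png')
```

```text
(np.float64(459.05882352941177), np.float64(212.6386554621849), np.int64(451), np.int64(465), np.int64(205), np.int64(219), 119) pin [ 0.5031 -0.3652  0.082 ]
(np.float64(264.0977596741344), np.float64(231.0), np.int64(257), np.int64(272), np.int64(211), np.int64(251), 491) rib [ 0.4745 -0.1609  0.116 ]
(np.float64(554.4260355029586), np.float64(152.05917159763314), np.int64(545), np.int64(562), np.int64(142), np.int64(166), 169)
```

View pics/w8a.png

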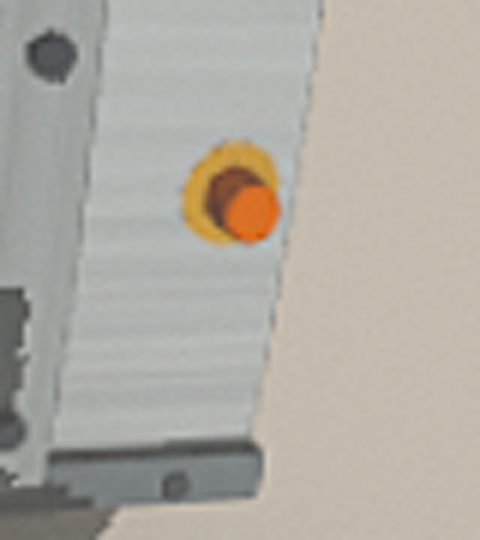

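View pics/w8b.png

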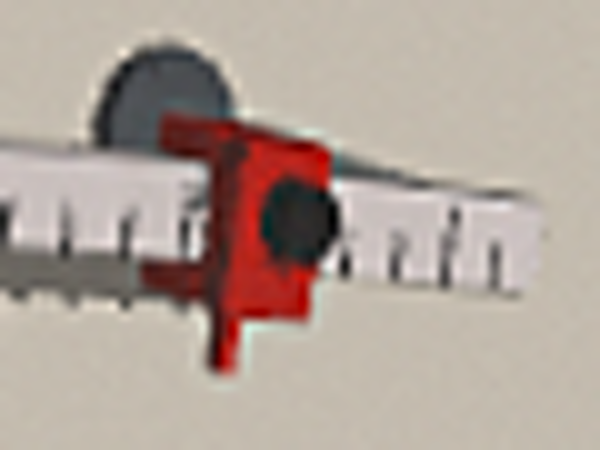

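View pics/w8c.png

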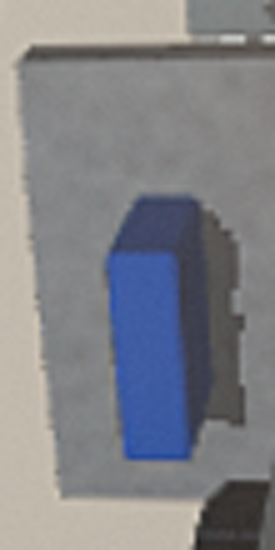

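Run:
```python
from h import *
import json
np.set_printoptions(precision=4,suppress=True)
c=json.load(open('c8.json'))
W=lambda u,v,z:onz('wrist',u,v,z,c)
pin=W(461.3,215.,.082);print('pin',pin)
tip=W(551.8,166.8,.082);print('ptr tip',tip)
f=lambda a,b:(235+a/5-.4,160+b/5-.4)
cs=[W(*f(a,b),.116) for a,b in((108,252),(178,252),(190,460),(125,460))];print(*cs,sep='\n');rib=np.mean(cs,0);print('rib',rib)
bi=[W(*f(a,b),.082) for a,b in((20,62),(62,498))];print('board in',*bi)
e=[W(420+a/6-.4,180+b/6-.4,.070) for a,b in((320,0),(252,440))];print('deck outer edge',*e)
d=np.array(e[0]-e[1]);print('yaw deck',np.arctan2(d[1],d[0])); d=bi[0]-bi[1];print('yaw board',np.arctan2(d[1],d[0]))
u=lambda a:np.array([np.sin(a),-np.cos(a),0])
for a in(.11,.12,.13):
    o=u(a);x=np.array([np.cos(a),np.sin(a),0])
    print(a,'pin->tip out',(tip-pin)@o,'side',(tip-pin)@x,'pin->rib out',(rib-pin)@o,(rib-pin)@x,'edge',(e[0]-pin)@o,(e[1]-pin)@o,'slide',(tip-rib)@o-.170)
```

```text
pin [ 0.5007 -0.3688  0.082 ]
ptr tip [ 0.5748 -0.4838  0.082 ]
[ 0.4949 -0.1524  0.116 ]
[ 0.4965 -0.1654  0.116 ]
[ 0.4535 -0.1702  0.116 ]
[ 0.4516 -0.1574  0.116 ]
rib [ 0.4741 -0.1613  0.116 ]
board in [ 0.5196 -0.1261  0.082 ] [ 0.4201 -0.138   0.082 ]
deck outer edge [ 0.5398 -0.379   0.07  ] [ 0.4477 -0.392   0.07  ]
yaw deck 0.1408390053975019
yaw board 0.1193685460319692
0.11 pin->tip out 0.12237276351954501 side 0.06109029951112965 pin->rib out -0.20915317419813353 -0.0036032573071600998 edge 0.014382309539028793 0.01725243097618947 slide 0.16152593771767856
0.12 pin->tip out 0.12297753774580314 side 0.05986353778177146 pin->rib out -0.2091787485991022 -0.0015115802625028328 edge 0.01475976860465844 0.016699378111730223 slide 0.1621562863449054
0.13 pin->tip out 0.12357001432076763 side 0.058630789748521206 pin->rib out -0.20918340529952603 0.0005802479389210406 edge 0.015135751705727386 0.01614465532337591 slide 0.1627534196202937
```

```bash
python3 - <<'E'
from h import *
plan([.5483,-.363,.196],-1.449)
E
python3 -m handwheel '[[[0.048,-0.003,0,0.002,0,-0.002,1],[0.048,-0.003,0,0,0,0,1],[0.048,-0.003,0,0,0,0,1],[0.048,-0.003,0,0,0,0,1],[0.004,-0.001,0,0,0,0,1],[0,0,0,0,0,0,1]]]'
python3 - <<'E'
from h import *
plan([.5483,-.363,.09],-1.449)
E
```

```text
t 10.65 pos [ 0.5181 -0.2057  0.1964] az -1.4519 F [-0.9  0.2 -2.3] open 0.0162
turn share [ 0.0024  0.0013 -0.0018] shift share after turn [ 0.1997 -0.0136  0.0005] (before turn) [ 0.1997 -0.0142  0.    ]
t: 11.25
eef_pos: [0.5482, -0.3576, 0.197]
orientation: [0.75, -0.662, -0.001, -0.001]
ft_force: [0.3, 0.5, -3.1]
opening: 0.0164
t 11.25 pos [ 0.5482 -0.3576  0.197 ] az -1.446 F [ 0.3  0.5 -3.1] open 0.0164
turn share [-0.0005  0.002   0.0019] shift share after turn [0.0067 0.0007 0.1338] (before turn) [0.0071 0.0008 0.1337]
```

```bash
python3 -m handwheel '[[[0.0067,0.0007,0.03,0,0,0,1],[0,0,0.05,0,0,0,1],[0,0,0.04,0,0,0,1],[0,0,0.0135,0,0,0,1],[0,0,0,0,0,0,1]]]'
python3 - <<'E'
from h import *
plan([.5483,-.363,.06],-1.449)
cv2.imwrite('pics/w9.png',read_camera('wrist'));a=read_camera('scene');crop(a,215,170,335,290,5,'s9.png')
E
```

```text
t: 11.75
eef_pos: [0.5481, -0.3616, 0.0905]
orientation: [0.75, -0.661, -0.001, -0.001]
ft_force: [-0.6, 0.8, -2.4]
opening: 0.0166
t 11.75 pos [ 0.5481 -0.3616  0.0905] az -1.4441 F [-0.6  0.8 -2.4] open 0.0166
turn share [0.0001 0.0021 0.0031] shift share after turn [ 0.0018 -0.      0.0381] (before turn) [ 0.0019 -0.      0.0381]
```

View pics/s9.png

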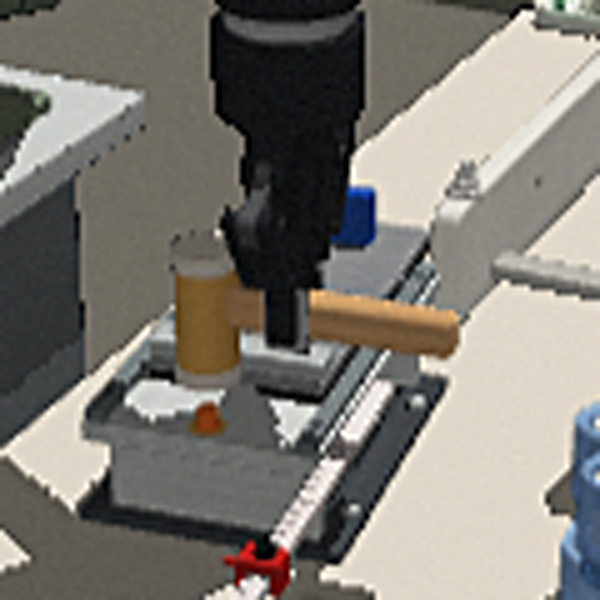

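View pics/w9.png

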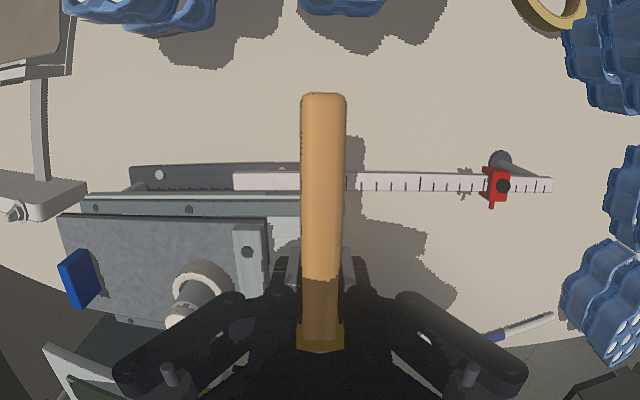

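The head is centred over the pin in the scene view: face at about (207,380), pin at (208,405). I'll press down in small steps.

```bash
python3 -m handwheel '[[[0.002,0,0.008,0,0.002,0.003,1],[0,0,0.008,0,0,0,1],[0,0,0.005,0,0,0,1],[0,0,0.005,0,0,0,1],[0,0,0,0,0,0,1]]]'
python3 -m handwheel '[[[0,0,0.004,0,0,0,1],[0,0,0.003,0,0,0,1],[0,0,0.003,0,0,0,1],[0,0,0,0,0,0,1]]]'
python3 - <<'E'
from h import *
plan([.5483,-.363,.06],-1.449)
a=read_camera('scene');crop(a,215,170,335,290,5,'s10.png')
E
```

```text
t: 12.35
eef_pos: [0.5493, -0.3654, 0.0711]
orientation: [0.748, -0.663, 0.002, -0.0]
ft_force: [-0.9, 0.8, -2.9]
opening: 0.0165
t: 12.75
eef_pos: [0.5494, -0.3655, 0.0632]
orientation: [0.748, -0.663, 0.002, -0.0]
ft_force: [-0.1, -0.6, -0.0]
opening: 0.0165
t 12.75 pos [ 0.5494 -0.3655  0.0632] az -1.4502 F [-0.1 -0.6 -0. ] open 0.0165
turn share [-0.0021 -0.0021 -0.0007] shift share after turn [-0.0033  0.001   0.004 ] (before turn) [-0.0033  0.001   0.004 ]
```

View pics/s10.png

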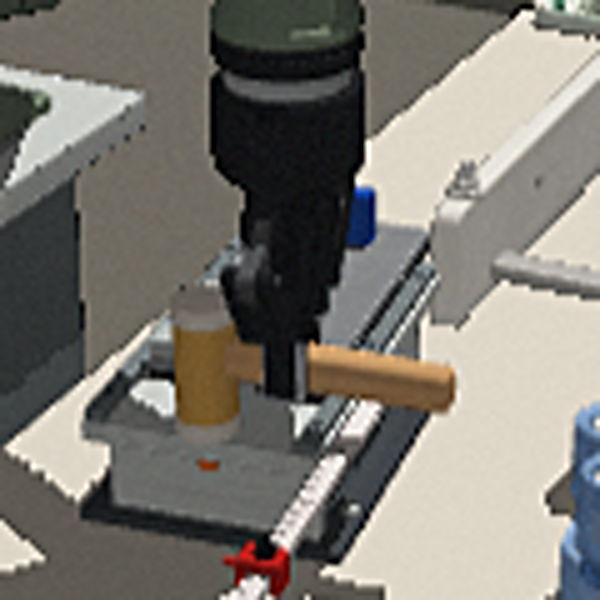

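The wrist force has changed by about +3 N, so the pin is giving way. I'll keep pressing until the head meets the deck.

```bash
python3 -m handwheel '[[[0,0,0.003,0,0,0,1],[0,0,0.002,0,0,0,1],[0,0,0,0,0,0,1],[0,0,0,0,0,0,1]]]'
python3 -m handwheel '[[[0,0,0.002,0,0,0,1],[0,0,0,0,0,0,1],[0,0,0,0,0,0,1]]]'
python3 -m handwheel '[[[0,0,0.002,0,0,0,1],[0,0,0,0,0,0,1],[0,0,0,0,0,0,1]]]'
```

```text
t: 13.2
eef_pos: [0.55, -0.3656, 0.0624]
orientation: [0.748, -0.663, 0.003, -0.0]
ft_force: [-2.3, 2.0, 13.7]
opening: 0.0167
t: 13.5
eef_pos: [0.5503, -0.3656, 0.0622]
orientation: [0.748, -0.663, 0.004, -0.0]
ft_force: [-2.5, 4.1, 19.6]
opening: 0.0167
t: 13.8
eef_pos: [0.5513, -0.3655, 0.0614]
orientation: [0.748, -0.663, 0.005, -0.001]
ft_force: [-0.9, 6.1, 21.0]
opening: 0.0163
```

The head met a hard stop at TCP z=0.062, which is the height expected for flush. I'll lift and look.

```bash
python3 -m handwheel '[[[0,0,-0.01,0,0,0,1],[0,0,-0.03,0,0,0,1],[0,0,-0.05,0,0,0,1],[0,0,-0.05,0,0,0,1],[0,0,-0.04,0,0,0,1],[0,0,0,0,0,0,1],[0,0,0,0,0,0,1]]]'
python3 - <<'E'
from h import *
plan([.439,.133,.2],-1.449)
a=read_camera('scene');crop(a,215,120,335,290,4,'s11.png')
E
```

```text
t: 14.5
eef_pos: [0.5486, -0.365, 0.1995]
orientation: [0.748, -0.663, 0.002, -0.0]
ft_force: [-0.6, -0.2, -3.5]
opening: 0.0168
t 14.5 pos [ 0.5486 -0.365   0.1995] az -1.4503 F [-0.6 -0.2 -3.5] open 0.0168
turn share [-0.0017 -0.0018 -0.0008] shift share after turn [-0.6345  0.0604 -0.0007] (before turn) [-0.6344  0.0612 -0.0027]
```

View pics/s11.png

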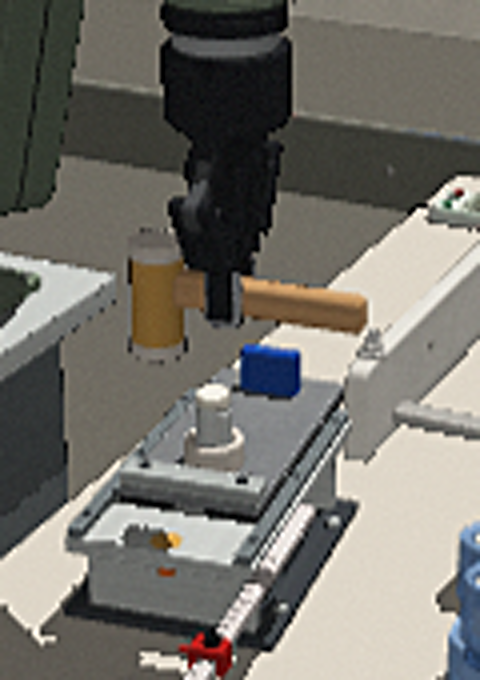

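The pin is flush: the flat disc shows at (165,541), with a small orange part lower on the front face. I'll take the mallet back to its spot.

```bash
python3 -m handwheel '[[[-0.0488,0.0047,0,-0.0017,-0.0018,-0.0008,1],[-0.0488,0.0047,0,0,0,0,1],[-0.0488,0.0047,0,0,0,0,1],[-0.0488,0.0047,0,0,0,0,1],[-0.0488,0.0047,0,0,0,0,1],[-0.0488,0.0047,0,0,0,0,1],[-0.0488,0.0047,0,0,0,0,1],[-0.0488,0.0047,0,0,0,0,1],[-0.0488,0.0047,0,0,0,0,1],[-0.0488,0.0047,0,0,0,0,1]]]'
python3 -m handwheel '[[[-0.0488,0.0047,0,0,0,0,1],[-0.0488,0.0047,0,0,0,0,1],[-0.0488,0.0047,0,0,0,0,1],[0,0,0,0,0,-0.091,1],[0,0,0,0,0,-0.091,1],[0,0,0,0,0,-0.091,1],[0,0,0,0,0,-0.091,1],[0,0,0,0,0,-0.091,1],[0,0,0,0,0,-0.091,1],[0,0,0,0,0,-0.091,1]]]'
python3 -m handwheel '[[[0,0,0,0,0,-0.091,1],[0,0,0,0,0,-0.091,1],[0,0,0,0,0,-0.091,1],[0,0,0,0,0,-0.091,1],[0,0,0,0,0,0,1],[0,0,0,0,0,0,1]]]'
python3 - <<'E'
from h import *
plan([.439,.133,.01],.122)
E
```

```text
t: 15.55
eef_pos: [0.4621, 0.0192, 0.1975]
orientation: [0.749, -0.663, -0.001, 0.002]
ft_force: [0.3, 0.1, -2.1]
opening: 0.0169
t: 16.55
eef_pos: [0.4372, 0.1323, 0.1974]
orientation: [0.976, -0.219, -0.002, 0.001]
ft_force: [0.4, 1.1, -2.7]
opening: 0.0166
t: 17.15
eef_pos: [0.4378, 0.1325, 0.1983]
orientation: [0.998, 0.06, -0.001, 0.001]
ft_force: [-0.3, -0.0, -2.9]
opening: 0.0164
t 17.15 pos [0.4378 0.1325 0.1983] az 0.1204 F [-0.3 -0.  -2.9] open 0.0164
turn share [ 0.0005  0.0019 -0.001 ] shift share after turn [ 0.0016 -0.0004  0.2354] (before turn) [ 0.0023 -0.0006  0.2354]
```

```bash
python3 -m handwheel '[[[0.0016,0,0.035,0.0005,0.0019,-0.001,1],[0,0,0.055,0,0,0,1],[0,0,0.055,0,0,0,1],[0,0,0.05,0,0,0,1],[0,0,0.03,0,0,0,1],[0,0,0.013,0,0,0,1],[0,0,0.008,0,0,0,1],[0,0,0.004,0,0,0,1],[0,0,0,0,0,0,1]]]'
python3 -m handwheel '[[[0,0,0.003,0,0,0,1],[0,0,0,0,0,0,1],[0,0,0,0,0,0,1]]]'
```

```text
t: 18.05
eef_pos: [0.4414, 0.1332, 0.0005]
orientation: [0.998, 0.062, 0.002, -0.0]
ft_force: [0.6, 0.4, -3.1]
opening: 0.0167
t: 18.35
eef_pos: [0.441, 0.1331, -0.002]
orientation: [0.998, 0.062, 0.002, -0.0]
ft_force: [0.7, 0.8, -2.1]
opening: 0.0172
```

```bash
python3 -m handwheel '[[[0,0,0.004,0,0,0,1],[0,0,0,0,0,0,1],[0,0,0,0,0,0,1]]]'
python3 -m handwheel '[[[0,0,0.003,0,0,0,1],[0,0,0,0,0,0,1],[0,0,0,0,0,0,1]]]'
```

```text
t: 18.65
eef_pos: [0.4405, 0.133, -0.0058]
orientation: [0.998, 0.062, 0.002, -0.0]
ft_force: [0.3, -0.3, -3.0]
opening: 0.017
t: 18.95
eef_pos: [0.4409, 0.1331, -0.0081]
orientation: [0.998, 0.062, 0.002, -0.0]
ft_force: [0.0, 0.2, -1.7]
opening: 0.0169
```

```bash
python3 -m handwheel '[[[0,0,0.0015,0,0,0,1],[0,0,0,0,0,0,1],[0,0,0,0,0,0,1]]]'
python3 -m handwheel '[[[0,0,0.001,0,0,0,1],[0,0,0,0,0,0,1],[0,0,0,0,0,0,1]]]'
```

```text
t: 19.25
eef_pos: [0.441, 0.1334, -0.0083]
orientation: [0.998, 0.062, 0.002, -0.001]
ft_force: [-2.3, 2.1, 8.2]
opening: 0.0164
t: 19.55
eef_pos: [0.4411, 0.1335, -0.0085]
orientation: [0.998, 0.062, 0.002, -0.001]
ft_force: [-3.4, 2.9, 14.6]
opening: 0.0167
```

The mallet is on the bench with firm contact. I'll release to half open and rise.

```bash
python3 -m handwheel '[[[0,0,-0.001,0,0,0,0.4],[0,0,0,0,0,0,0.2],[0,0,0,0,0,0,0],[0,0,0,0,0,0,0],[0,0,0,0,0,0,0],[0,0,-0.01,0,0,0,0],[0,0,-0.03,0,0,0,0],[0,0,-0.05,0,0,0,0],[0,0,-0.05,0,0,0,0],[0,0,-0.05,0,0,0,0]]]'
python3 -m handwheel '[[[0,0,-0.05,0,0,0,0],[0,0,-0.04,0,0,0,0],[0,0,0,0,0,0,0]]]'
python3 - <<'E'
from h import *
plan([.4741,-.1613,.2],.125-np.pi/2)
cv2.imwrite('pics/w12.png',read_camera('wrist'))
E
```

```text
t: 20.55
eef_pos: [0.4398, 0.1328, 0.1448]
orientation: [0.998, 0.062, 0.002, -0.0]
ft_force: [0.7, 0.5, -0.7]
opening: 0.0428
t: 20.85
eef_pos: [0.4426, 0.1336, 0.2199]
orientation: [0.998, 0.062, 0.007, -0.001]
ft_force: [0.2, -0.3, -0.6]
opening: 0.0427
t 20.85 pos [0.4426 0.1336 0.2199] az 0.125 F [ 0.2 -0.3 -0.6] open 0.0427
turn share [-0.008  -0.0061  1.    ] shift share after turn [0.3707 0.0069 0.0249] (before turn) [-0.0073  0.3707  0.0241]
```

View pics/w12.png

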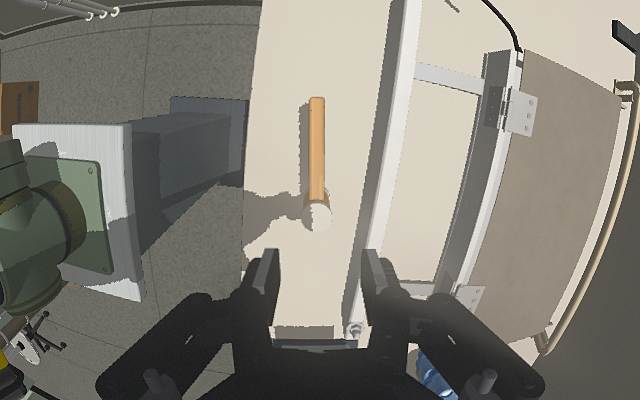

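The mallet stands released, with its head at (317,215). Next I'll move over the rib, and first refine the fingertip offset from the earlier scene view.

```bash
python3 - <<'E'
from h import *
# s9 crop: fingertip lower edge ; bias from pin
print('pin proj',proj('scene',[.5007,-.3688,.082]),'obs',(215+208/5-.4,170+405/5-.4))
print('tip obs',(215+290/5-.4,170+348/5-.4))
for d in(.025,.03,.035,.04,.045):
    print(d,[proj('scene',np.array([.5481,-.3616,.0905+d])+np.array([x,y,0])).round(1) for x,y in((0,0),(.011,-.012),(-.011,-.012))])
E
python3 -m handwheel '[[[0,0,0,0,0,0.091,0],[0,0,0,0,0,0.091,0],[0,0,0,0,0,0.091,0],[0,0,0,0,0,0.091,0],[0,0,0,0,0,0.091,0],[0,0,0,0,0,0.091,0],[0,0,0,0,0,0.091,0],[0,0,0,0,0,0.091,0],[0,0,0,0,0,0.091,0],[0,0,0,0,0,0.091,0]]]'
python3 -m handwheel '[[[0.046,0,0,0,0,0.09,0],[0.046,0,0,0,0,0,0],[0.046,0,0,0,0,0,0],[0.046,0,0,0,0,0,0],[0.046,0,0,0,0,0,0],[0.046,0,0,0,0,0,0],[0.046,0,0,0,0,0,0],[0.046,0,0,0,0,0,0],[0,0,0,0,0,0,0],[0,0,0,0,0,0,0]]]'
python3 - <<'E'
from h import *
np.set_printoptions(precision=4,suppress=True)
plan([.4741,-.1613,.2],.123-np.pi/2)
w=read_camera('wrist');cv2.imwrite('pics/w13.png',w)
E
```

```text
pin proj [256.10975375 249.67554758] obs (256.20000000000005, 250.6)
tip obs (272.6, 239.2)
0.025 [array([273.4, 241. ]), array([275.1, 243.9]), array([267.4, 242.2])]
0.03 [array([273.3, 239.2]), array([275. , 242.2]), array([267.3, 240.4])]
0.035 [array([273.3, 237.5]), array([275. , 240.5]), array([267.3, 238.7])]
0.04 [array([273.3, 235.8]), array([275. , 238.8]), array([267.3, 237. ])]
0.045 [array([273.3, 234.1]), array([275., 237.]), array([267.2, 235.3])]
t: 21.9
eef_pos: [0.4388, 0.1325, 0.2132]
orientation: [0.793, -0.609, 0.0, 0.0]
ft_force: [0.7, 0.3, 0.8]
opening: 0.0429
t: 22.9
eef_pos: [0.4807, -0.1583, 0.2131]
orientation: [0.749, -0.662, -0.001, -0.001]
ft_force: [-0.7, 1.3, -0.7]
opening: 0.0428
t 22.9 pos [ 0.4807 -0.1583  0.2131] az -1.4476 F [-0.7  1.3 -0.7] open 0.0428
turn share [-0.0004  0.0015  0.0001] shift share after turn [0.0027 0.0087 0.0164] (before turn) [0.0028 0.0087 0.0164]
```

View pics/w13.png

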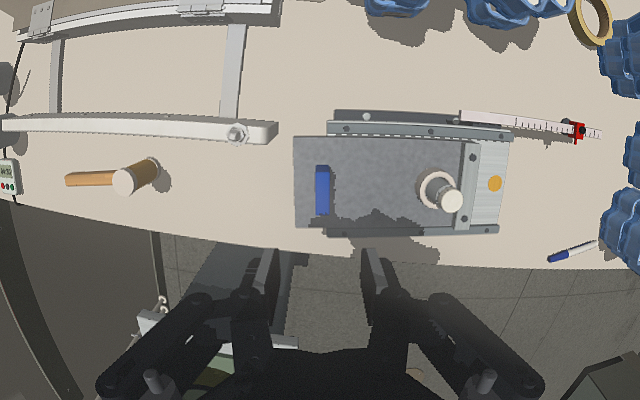

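The pin is a flush disc at (494,184), the rib is at (323,190), and the mallet is standing. I'll refine the rib position.

Run:
```python
from h import *
w=cv2.imread('pics/w13.png');crop(w,285,120,350,240,6,'w13c.png')
```

```text
(no output)
```

View pics/w13c.png

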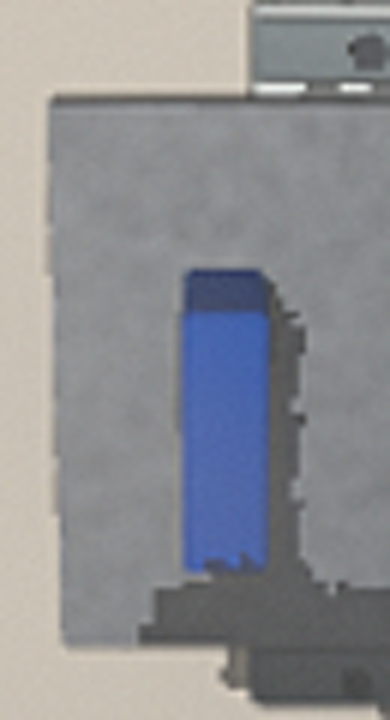

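Run:
```python
from h import *
np.set_printoptions(precision=4,suppress=True)
cs=[onz('wrist',285+a/6-.4,120+b/6-.4,.116) for a,b in((182,311),(268,311),(267,572),(185,572))];print(*cs,sep='\n')
m=np.mean(cs,0);print('rib',m)
d=cs[1]-cs[2]+cs[0]-cs[3];yaw=np.arctan2(d[1],d[0]);print('yaw',yaw)
bi=[onz('wrist',285+a/6-.4,120+b/6-.4,.082) for a,b in((50,102),(63,640))];d=bi[0]-bi[1];print(bi,np.arctan2(d[1],d[0]))
plan([m[0],m[1],.053],.122-np.pi/2)
```

```text
[ 0.4951 -0.1511  0.116 ]
[ 0.4967 -0.1643  0.116 ]
[ 0.4537 -0.17    0.116 ]
[ 0.4521 -0.1568  0.116 ]
rib [ 0.4744 -0.1605  0.116 ]
yaw 0.1315820599295024
[array([ 0.5203, -0.1249,  0.082 ]), array([ 0.4221, -0.1372,  0.082 ])] 0.12462365254303437
t 22.95 pos [ 0.4808 -0.1576  0.2134] az -1.4462 F [0.3 0.  0.1] open 0.0428
turn share [-0.0007  0.0014  0.0016] shift share after turn [0.0027 0.0084 0.2005] (before turn) [0.0031 0.0086 0.2005]
```

```bash
python3 -m handwheel '[[[0.0029,0.0085,0.02,0,0,0,0],[0,0,0.05,0,0,0,0],[0,0,0.05,0,0,0,0],[0,0,0.045,0,0,0,0],[0,0,0.02,0,0,0,0],[0,0,0.01,0,0,0,0],[0,0,0,0,0,0,0],[0,0,0,0,0,0,0]]]'
python3 - <<'E'
from h import *
plan([.4744,-.161,.053],-1.445)
cv2.imwrite('pics/w14.png',read_camera('wrist'));a=read_camera('scene');crop(a,225,120,335,270,4,'s14.png')
E
```

```text
t: 23.75
eef_pos: [0.4765, -0.1609, 0.0594]
orientation: [0.75, -0.661, 0.002, -0.002]
ft_force: [0.7, 0.3, -0.4]
opening: 0.0423
t 23.75 pos [ 0.4765 -0.1609  0.0594] az -1.445 F [ 0.7  0.3 -0.4] open 0.0423
turn share [-0.0032 -0.0002  0.    ] shift share after turn [-0.0003  0.0027  0.0081] (before turn) [-0.0003  0.0027  0.008 ]
```

View pics/w14.png

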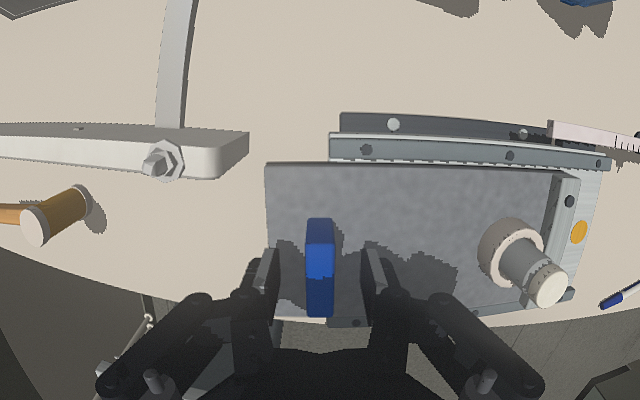

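View pics/s14.png

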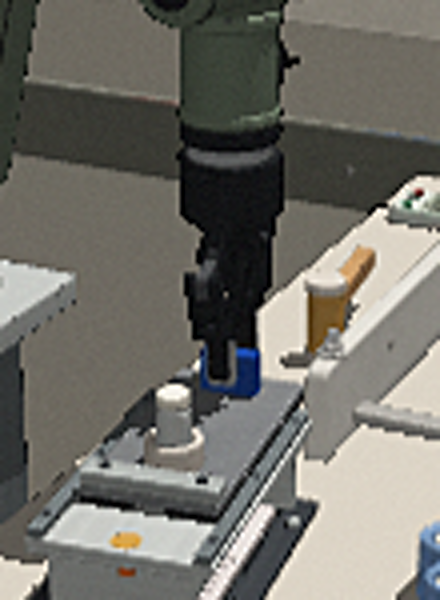

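```bash
python3 -m handwheel '[[[0,0.0025,0.008,-0.003,0,0,0],[0,0,0,0,0,0,0],[0,0,0,0,0,0,0.4],[0,0,0,0,0,0,0.6],[0,0,0,0,0,0,1],[0,0,0,0,0,0,1],[0,0,0,0,0,0,1],[0,0,0,0,0,0,1]]]' 100
python3 - <<'E'
from h import *
plan([.4744,-.161,.053],-1.445)
cv2.imwrite('pics/w15.png',read_camera('wrist'));a=read_camera('scene');crop(a,225,120,335,270,4,'s15.png')
E
```

```text
t: 24.65
eef_pos: [0.4739, -0.1614, 0.0525]
orientation: [0.75, -0.662, -0.0, 0.0]
ft_force: [-1.9, 0.7, 4.9]
opening: 0.0124
t 24.65 pos [ 0.4739 -0.1614  0.0525] az -1.4459 F [-1.9  0.7  4.9] open 0.0124
turn share [ 0.0006  0.0002 -0.0006] shift share after turn [-0.0005 -0.0007 -0.0006] (before turn) [-0.0005 -0.0007 -0.0006]
```

View pics/w15.png

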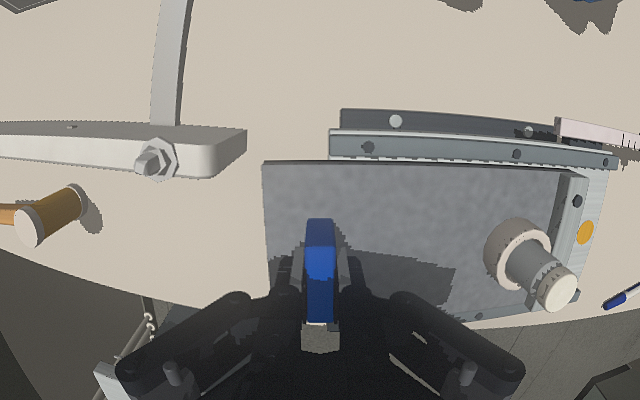

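View pics/s15.png

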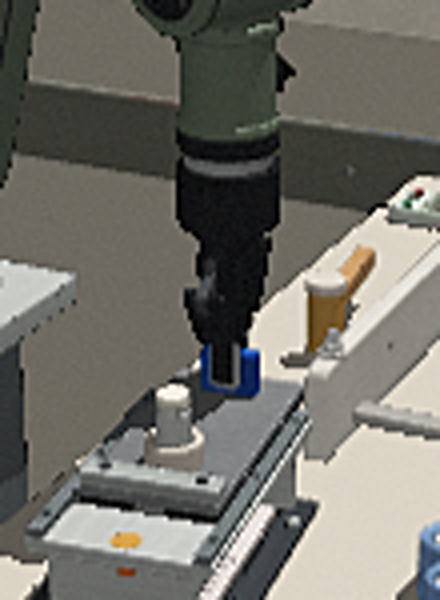

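The rib is gripped at 12.4 mm opening with a light downward preload. I'll slide outward gently.

```bash
python3 -m handwheel '[[[0.006,0,0.001,0,0,0,1],[0.01,0,0,0,0,0,1],[0.013,0,0,0,0,0,1],[0.013,0,0,0,0,0,1],[0.013,0,0,0,0,0,1],[0.01,0,0,0,0,0,1],[0.005,0,0,0,0,0,1],[0,0,0,0,0,0,1]]]'
python3 - <<'E'
from h import *
plan([.4941,-.3222,.0525],-1.446)
cv2.imwrite('pics/w16.png',read_camera('wrist'))
E
```

```text
t: 25.55
eef_pos: [0.4813, -0.2159, 0.0525]
orientation: [0.749, -0.662, -0.001, -0.001]
ft_force: [-1.7, 6.8, 11.8]
opening: 0.0122
t 25.55 pos [ 0.4813 -0.2159  0.0525] az -1.4471 F [-1.7  6.8 11.8] open 0.0122
turn share [-0.0002  0.0016 -0.0007] shift share after turn [0.1338 0.0007 0.    ] (before turn) [ 0.1338  0.0005 -0.0003]
```

View pics/w16.png

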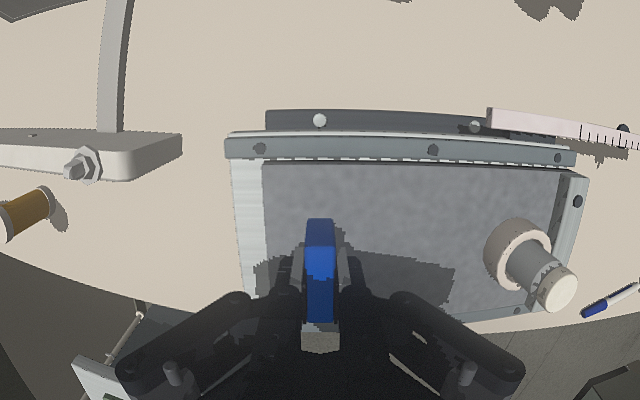

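The board has passed over the pin with little resistance. About 107 mm remains; I'll do 90 mm and then measure.

```bash
python3 -m handwheel '[[[0.006,0,0,0,0,0,1],[0.01,0,0,0,0,0,1],[0.013,0,0,0,0,0,1],[0.015,0,0,0,0,0,1],[0.015,0,0,0,0,0,1],[0.015,0,0,0,0,0,1],[0.015,0,0,0,0,0,1],[0.013,0,0,0,0,0,1],[0.0075,0,0,0,0,0,1],[0.003,0,0,0,0,0,1]]]'
python3 -m handwheel '[[[0,0,0,0,0,0,1],[0,0,0,0,0,0,1]]]'
python3 - <<'E'
from h import *
import json
plan([.4941,-.3222,.0525],-1.446)
c=get_calibration('wrist');json.dump({k:np.array(v).tolist() for k,v in c.items()},open('c17.json','w'))
cv2.imwrite('pics/w17.png',read_camera('wrist'));a=read_camera('scene');cv2.imwrite('pics/s17f.png',a);crop(a,205,150,325,300,4,'s17.png')
a=read_camera('top');cv2.imwrite('pics/t17f.png',a);crop(a,350,165,480,250,6,'t17.png')
E
```

```text
t: 26.6
eef_pos: [0.4923, -0.3044, 0.0526]
orientation: [0.749, -0.662, -0.002, -0.001]
ft_force: [-1.4, 10.3, 12.7]
opening: 0.0123
t: 26.8
eef_pos: [0.4924, -0.3047, 0.0526]
orientation: [0.75, -0.662, -0.001, -0.001]
ft_force: [-1.2, 6.7, 11.5]
opening: 0.0125
t 26.8 pos [ 0.4924 -0.3047  0.0526] az -1.4466 F [-1.2  6.7 11.5] open 0.0125
turn share [ 0.      0.0018 -0.0004] shift share after turn [0.0219 0.0006 0.0001] (before turn) [0.0219 0.0006 0.    ]
```

View pics/w17.png

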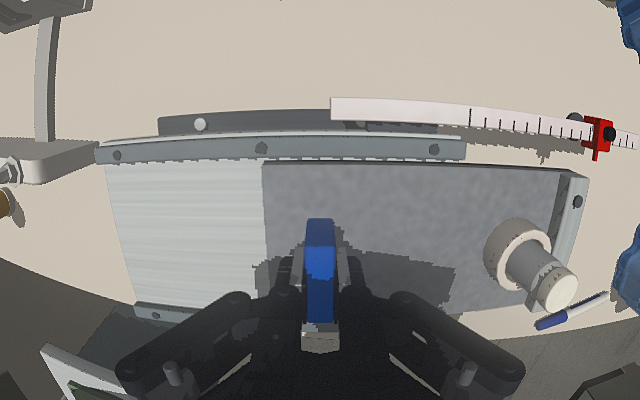

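View pics/s17.png

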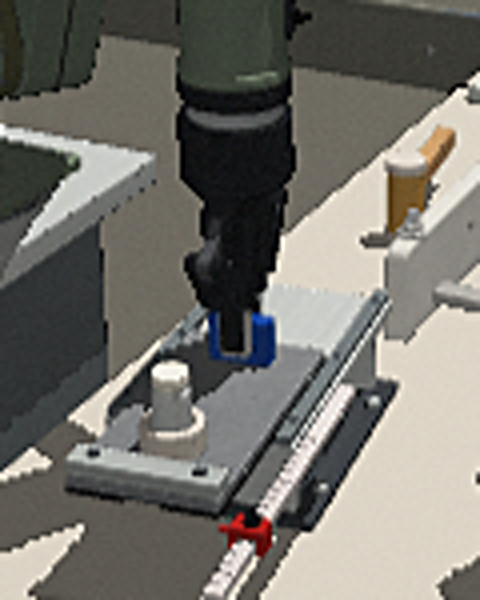

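View pics/t17.png

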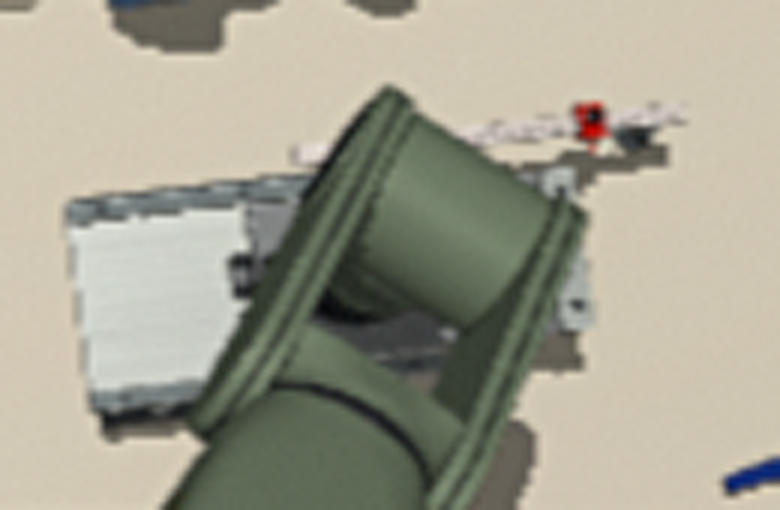

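The board is flat and held, with the vial in its nest. The end is near the pointer: bar corner at (588,178), pointer tip at about (595,159) in the wrist view. I'll measure the gap in three ways.

Run:
```python
from h import *
w=cv2.imread('pics/w17.png');crop(w,545,105,635,215,5.4,'w17c.png')
a=cv2.imread('pics/s17f.png');crop(a,215,255,285,300,10,'s17c.png')
```

```text
(no output)
```

View pics/w17c.png

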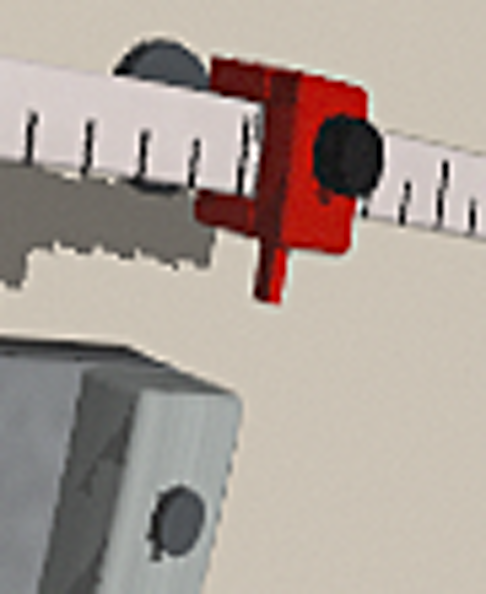

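View pics/s17c.png

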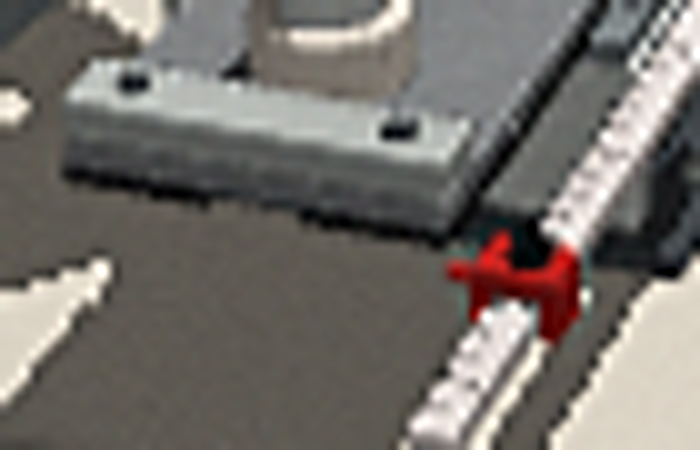

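Run:
```python
from h import *
import json
np.set_printoptions(precision=4,suppress=True)
c=json.load(open('c17.json'))
W=lambda a,b,z:onz('wrist',545+a/5.4-.4,105+b/5.4-.4,z,c)
S=lambda a,b,z:onz('scene',215+a/10-.45,255+b/10-.45,z)
o=np.array([np.sin(.125),-np.cos(.125),0])
pin=np.array([.5007,-.3688,0])
for n,p in[('W bar corner',W(240,395,.094)),('W bar edge mid',W(222,500,.094)),('W tip .082',W(268,298,.082)),('W tip base edge',W(275,250,.082)),
 ('S bar L',S(65,100,.094)),('S bar R',S(452,165,.094)),('S bot R',S(440,240,.070)),('S bot L',S(65,178,.07)),('S tip',S(452,270,.082))]:
    print(n,p,'out from pin',((p-pin)@o).round(4))
s=sense();print('TCP',((s['eef_pos']-pin)@o),'+170',((s['eef_pos']-pin)@o)+.170)
```

```text
W bar corner [ 0.5632 -0.467   0.094 ] out from pin 0.1052
W bar edge mid [ 0.5505 -0.4695  0.094 ] out from pin 0.1061
W tip .082 [ 0.5752 -0.4825  0.082 ] out from pin 0.1221
W tip base edge [ 0.5813 -0.4816  0.082 ] out from pin 0.122
S bar L [ 0.4691 -0.4844  0.094 ] out from pin 0.1108
S bar R [ 0.5678 -0.471   0.094 ] out from pin 0.1097
S bot R [ 0.5626 -0.4685  0.07  ] out from pin 0.1066
S bot L [ 0.4663 -0.4827  0.07  ] out from pin 0.1087
S tip [ 0.5801 -0.494   0.082 ] out from pin 0.1341
TCP -0.0646518614181138 +170 0.10534813858188621
```

```bash
python3 -m handwheel '[[[0.004,0,0,0,0,0,1],[0.007,0,0,0,0,0,1],[0.005,0,0,0,0,0,1],[0.002,0,0,0,0,0,1],[0,0,0,0,0,0,1],[0,0,0,0,0,0,1]]]'
python3 - <<'E'
from h import *
import json
plan([.4941,-.3222,.0525],-1.446)
c=get_calibration('wrist');json.dump({k:np.array(v).tolist() for k,v in c.items()},open('c18.json','w'))
w=read_camera('wrist');cv2.imwrite('pics/w18.png',w);crop(w,550,105,640,215,5.4,'w18c.png');a=read_camera('scene');cv2.imwrite('pics/s18f.png',a);crop(a,215,255,285,300,10,'s18c.png')
a=read_camera('top');cv2.imwrite('pics/t18f.png',a);crop(a,420,170,480,230,10,'t18c.png')
E
```

```text
t: 27.55
eef_pos: [0.494, -0.3184, 0.0526]
orientation: [0.75, -0.662, -0.002, -0.001]
ft_force: [-1.1, 8.2, 12.7]
opening: 0.0119
t 27.55 pos [ 0.494  -0.3184  0.0526] az -1.4467 F [-1.1  8.2 12.7] open 0.0119
turn share [ 0.0002  0.0024 -0.0004] shift share after turn [0.0048 0.0005 0.0001] (before turn) [0.0048 0.0005 0.0001]
```

View pics/w18c.png

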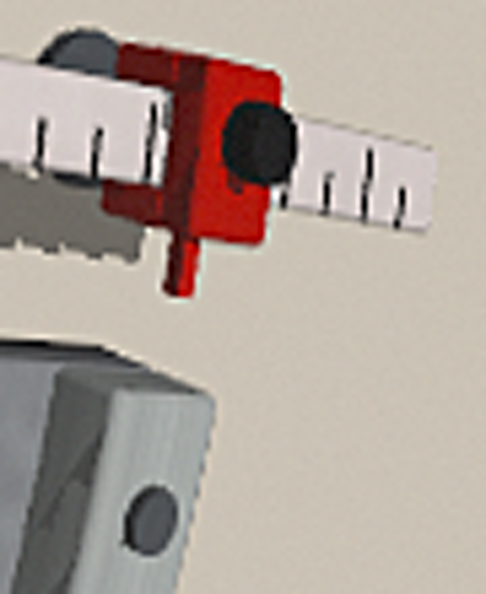

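View pics/s18c.png

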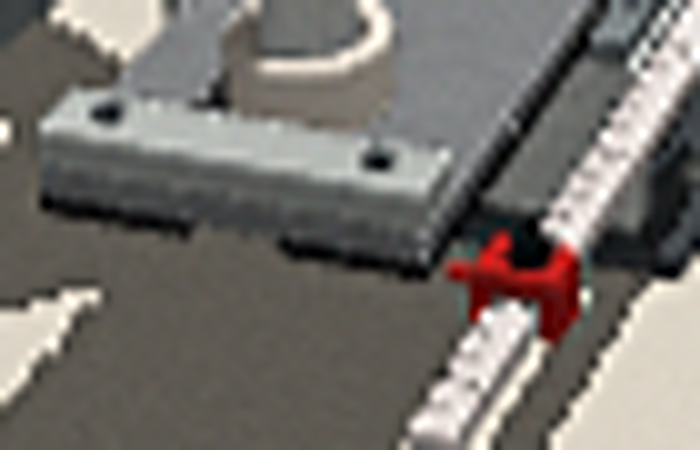

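View pics/t18c.png

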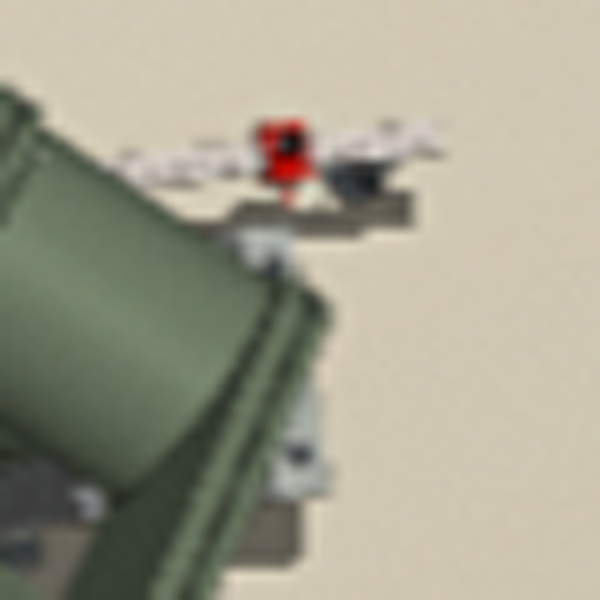

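The views disagree on the remaining gap: about 3 mm from the wrist, more from the scene. I'll triangulate the pointer tip and the board corner before going further.

Run:
```python
from h import *
import json
np.set_printoptions(precision=4,suppress=True)
c=json.load(open('c18.json'));c8=json.load(open('c8.json'));c17=json.load(open('c17.json'))
o=np.array([np.sin(.125),-np.cos(.125),0]);x=np.array([np.cos(.125),np.sin(.125),0]);pin=np.array([.5007,-.3688,0])
def out(n,p): print(n,p,'out',((p-pin)@o).round(4),'side',((p-pin)@x).round(4))
w18=lambda a,b:(550+a/5.4-.4,105+b/5.4-.4); w17=lambda a,b:(545+a/5.4-.4,105+b/5.4-.4)
s=lambda a,b:(215+a/10-.45,255+b/10-.45); t=lambda a,b:(420+a/10-.45,170+b/10-.45)
tipW=w18(180,297);tipS=s(450,271);tipT=t(288,206)
barW=w18(213,400)
out('tip W.082',onz('wrist',*tipW,.082,c)); out('tip T.082',onz('top',*tipT,.082)); out('tip S.082',onz('scene',*tipS,.082))
for nm,a in[('WS',('wrist',tipW,'scene',tipS,c,None)),('TS',('top',tipT,'scene',tipS)),('TW',('top',tipT,'wrist',tipW,None,c)),('w8-w18',('wrist',(551.8,166.8),'wrist',tipW,c8,c))]:
    p,e=tri(*a);out('tri '+nm+' err %.4f'%e,p)
out('bar W.094',onz('wrist',*barW,.094,c));out('bar T cornerL',onz('top',*t(297,233),.094));out('bar T cornerR',onz('top',*t(328,493),.094))
out('barR S',onz('scene',*s(435,195),.094)); out('botR S',onz('scene',*s(425,270),.07))
P=onz('wrist',*tipW,.082,c);print('tip proj S',(proj('scene',P)-[215,255]+.45)*10)
P=onz('wrist',*barW,.094,c);print('bar proj S',(proj('scene',P)-[215,255]+.45)*10)
P[2]=.07;print('bot proj S',(proj('scene',P)-[215,255]+.45)*10)
```

```text
tip W.082 [ 0.5745 -0.4832  0.082 ] out 0.1227 side 0.059
tip T.082 [ 0.5713 -0.4835  0.082 ] out 0.1226 side 0.0557
tip S.082 [ 0.5799 -0.4945  0.082 ] out 0.1346 side 0.0629
tri WS err 0.0019 [ 0.5753 -0.4881  0.0772] out 0.1277 side 0.0591
tri TS err 0.0023 [ 0.5733 -0.4853  0.0745] out 0.1247 side 0.0575
tri TW err 0.0031 [ 0.573  -0.4844  0.0804] out 0.1237 side 0.0574
tri w8-w18 err 0.0000 [ 0.5745 -0.4869  0.0788] out 0.1264 side 0.0585
bar W.094 [ 0.5644 -0.4808  0.094 ] out 0.1191 side 0.0492
bar T cornerL [ 0.5595 -0.4828  0.094 ] out 0.1204 side 0.0442
bar T cornerR [ 0.4637 -0.4914  0.094 ] out 0.117 side -0.052
barR S [ 0.5704 -0.4839  0.094 ] out 0.1229 side 0.0548
botR S [ 0.5655 -0.4811  0.07  ] out 0.1195 side 0.0503
tip proj S [453.1622 240.771 ]
bar proj S [418.7833 182.5993]
bot proj S [421.5012 268.3685]
```

Run:
```python
from h import *
import json
np.set_printoptions(precision=4,suppress=True)
c=json.load(open('c18.json'));c8=json.load(open('c8.json'))
o=np.array([np.sin(.125),-np.cos(.125),0]);x=np.array([np.cos(.125),np.sin(.125),0]);pin=np.array([.5007,-.3688,0])
def out(n,p): print(n,p,'out',((p-pin)@o).round(4),'side',((p-pin)@x).round(4))
w18=lambda a,b:(550+a/5.4-.4,105+b/5.4-.4);w8=lambda a,b:(530+a/10-.45,130+b/10-.45)
for n,a,b in[('tickR1',284,205),('tick',324,212),('tick',364,218),('tick',399,226),('end near',422,233),('end far',435,152),('tickL far',149,183),('tick',95,175),('tick',38,165)]:
    out(n,onz('wrist',*w18(a,b),.078,c))
for n,a,b in[('w8 end near',522,292),('w8 end far',545,205),('tick',497,288),('tick',447,285),('tick',397,280),('tick',345,275),('tickL',185,250),('tick',127,252),('tick',65,247)]:
    out(n,onz('wrist',*w8(a,b),.078,c8))
w=cv2.imread('pics/w18.png');crop(w,400,90,640,190,3.3,'w18d.png')
# clamp top inner/outer edges
```

```text
tickR1 [ 0.5906 -0.506   0.078 ] out 0.1473 side 0.0721
tick [ 0.5918 -0.5159  0.078 ] out 0.1573 side 0.0721
tick [ 0.5934 -0.5264  0.078 ] out 0.1679 side 0.0723
tick [ 0.5944 -0.5363  0.078 ] out 0.1779 side 0.0721
end near [ 0.5949 -0.5433  0.078 ] out 0.1848 side 0.0717
end far [ 0.6068 -0.5424  0.078 ] out 0.1855 side 0.0836
tickL far [ 0.5868 -0.4766  0.078 ] out 0.1176 side 0.072
tick [ 0.5855 -0.4662  0.078 ] out 0.1072 side 0.072
tick [ 0.5844 -0.4559  0.078 ] out 0.0968 side 0.0722
w8 end near [ 0.5948 -0.5424  0.078 ] out 0.184 side 0.0717
w8 end far [ 0.6068 -0.5431  0.078 ] out 0.1861 side 0.0835
tick [ 0.5943 -0.5369  0.078 ] out 0.1785 side 0.0719
tick [ 0.5928 -0.5264  0.078 ] out 0.1679 side 0.0717
tick [ 0.5915 -0.5162  0.078 ] out 0.1576 side 0.0717
tick [ 0.5903 -0.5059  0.078 ] out 0.1472 side 0.0718
tickL [ 0.5879 -0.4759  0.078 ] out 0.1171 side 0.0731
tick [ 0.5858 -0.4661  0.078 ] out 0.1072 side 0.0723
tick [ 0.5845 -0.4558  0.078 ] out 0.0967 side 0.0723
```

View pics/w18d.png

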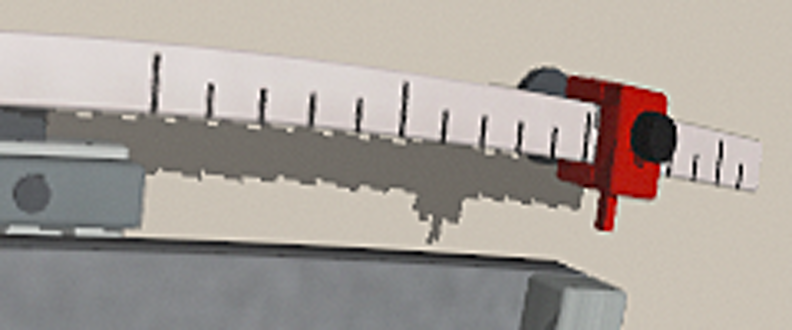

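Run:
```python
from h import *
o=np.array([np.sin(.125),-np.cos(.125),0]);x=np.array([np.cos(.125),np.sin(.125),0]);pin=np.array([.5007,-.3688,0])
a=cv2.imread('pics/s18f.png');k=12;x0,y0=245,265
im=cv2.resize(a[y0:y0+48,x0:x0+45],None,fx=k,fy=k,interpolation=cv2.INTER_NEAREST)
def pt(u,s,z,col):
    p=(proj('scene',pin+o*u+x*s+[0,0,z])-[x0,y0]+.5)*k;print(u,s,z,p.round(0));cv2.circle(im,tuple(int(v) for v in p),4,col,-1)
for s in(.072,.084): pt(.185,s,.078,(0,255,0)); pt(.12,s,.078,(0,255,0)); pt(.15,s,.078,(0,255,0))
pt(.123,.059,.082,(255,0,255)); pt(.127,.059,.077,(255,255,0))
pt(.119,.05,.082,(255,0,0));pt(.119,.05,.094,(255,0,0));pt(.119,.05,.070,(255,0,0))
cv2.imwrite('pics/s18z.png',im)
```

```text
0.185 0.072 0.078 [127. 379.]
0.12 0.072 0.078 [252. 190.]
0.15 0.072 0.078 [196. 275.]
0.185 0.084 0.078 [187. 391.]
0.12 0.084 0.078 [309. 201.]
0.15 0.084 0.078 [254. 286.]
0.123 0.059 0.082 [184. 170.]
0.127 0.059 0.077 [177. 203.]
0.119 0.05 0.082 [149. 152.]
0.119 0.05 0.094 [147. 100.]
0.119 0.05 0.07 [150. 203.]
```

View pics/s18z.png

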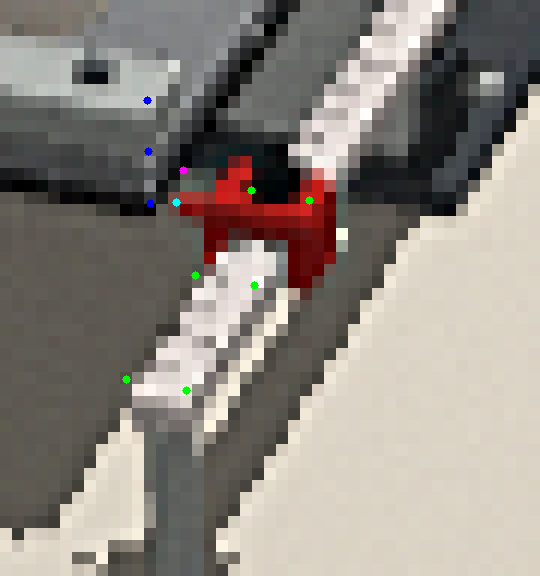

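The wrist camera reproduces the rule exactly: end at 185 mm and sides at 72 and 84 mm. That puts the pointer tip 123–126 mm out from the pin and the board end at about 119.3 mm, so I'll move 5 mm more.

```bash
python3 -m handwheel '[[[0.003,0,0,0,0,0,1],[0.0033,0,0,0,0,0,1],[0,0,0,0,0,0,1],[0,0,0,0,0,0,1],[0,0,0,0,0,0,1]]]'
python3 - <<'E'
from h import *
import json
plan([.4941,-.3222,.0525],-1.446)
c=get_calibration('wrist');json.dump({k:np.array(v).tolist() for k,v in c.items()},open('c19.json','w'))
w=read_camera('wrist');cv2.imwrite('pics/w19.png',w);crop(w,560,110,620,190,7,'w19c.png')
a=read_camera('scene');cv2.imwrite('pics/s19f.png',a);k=12
cv2.imwrite('pics/s19c.png',cv2.resize(a[255:303,215:280],None,fx=k,fy=k,interpolation=cv2.INTER_NEAREST))
crop(a,205,150,325,300,4,'s19d.png')
E
```

```text
t: 28.2
eef_pos: [0.4946, -0.3233, 0.0526]
orientation: [0.75, -0.662, -0.002, -0.001]
ft_force: [-0.5, 8.3, 11.9]
opening: 0.0123
t 28.2 pos [ 0.4946 -0.3233  0.0526] az -1.4466 F [-0.5  8.3 11.9] open 0.0123
turn share [ 0.0002  0.0025 -0.0004] shift share after turn [-0.0014  0.0005  0.0001] (before turn) [-0.0014  0.0005  0.0001]
```

View pics/w19c.png

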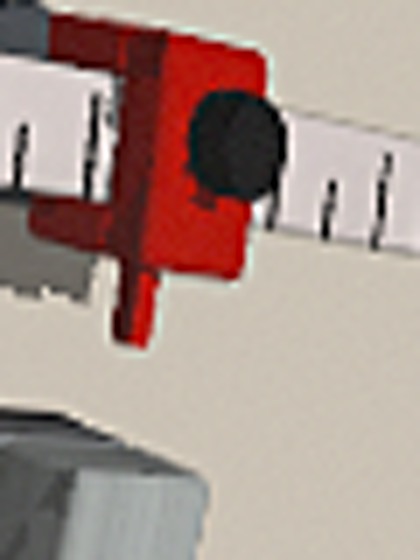

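View pics/s19c.png

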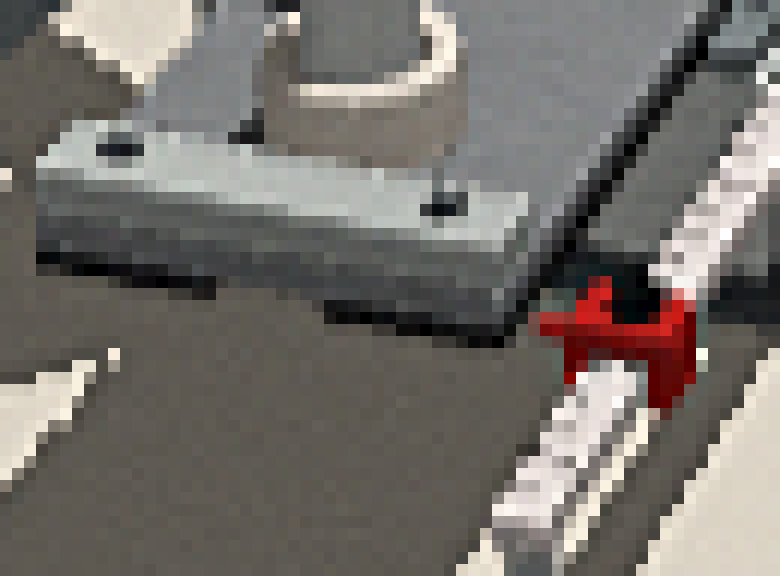

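View pics/s19d.png

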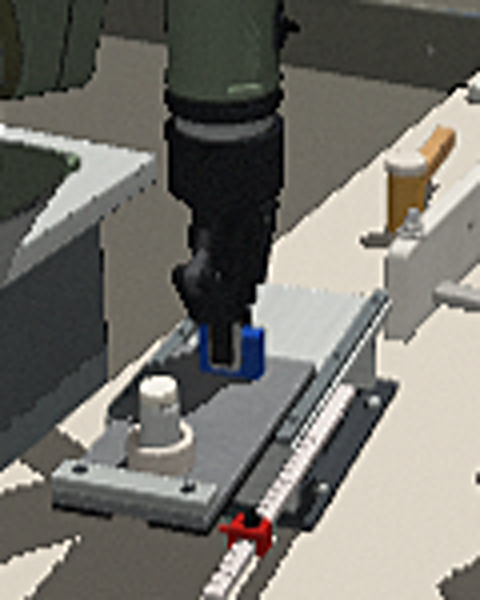

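The scene and wrist views still differ on the tip. The earlier wrist picture w9 looked at the pointer from almost overhead, so I'll use it, checked against the rule's end.

Run:
```python
from h import *
w=cv2.imread('pics/w9.png');crop(w,465,140,565,220,7.5,'w9c.png')
```

```text
(no output)
```

View pics/w9c.png

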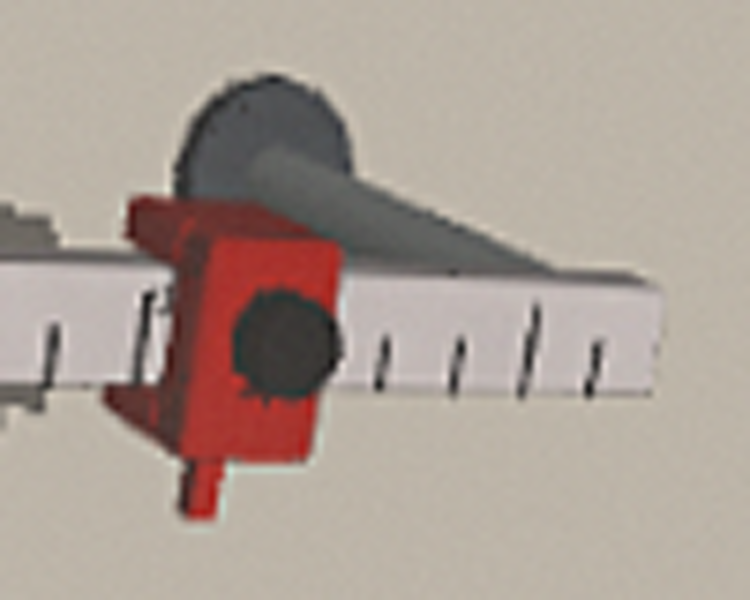

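Run:
```python
from h import *
import json
np.set_printoptions(precision=4,suppress=True)
o=np.array([np.sin(.125),-np.cos(.125),0]);x=np.array([np.cos(.125),np.sin(.125),0]);pin=np.array([.5007,-.3688,0])
def out(n,p): print(n,p[2].round(4),'out',((p-pin)@o).round(4),'side',((p-pin)@x).round(4))
s=sense();c=get_calibration('wrist');Rt=R.from_quat(s['orientation']);Rc=R.from_quat(c['rotation'])
rel=Rt.inv()*Rc;off=Rt.inv().apply(np.array(c['xyz'])-s['eef_pos'])
az=-1.4441
R9=R.from_matrix(np.array([[np.cos(az),np.sin(az),0],[np.sin(az),-np.cos(az),0],[0,0,-1]]))*R.from_rotvec(-np.array([.0001,.0021,0])*np.pi/2)
c9=dict(camera_matrix=c['camera_matrix'],xyz=np.array([.5481,-.3616,.0905])+R9.apply(off),rotation=(R9*rel).as_quat())
f=lambda a,b:(465+a/7.5-.43,140+b/7.5-.43)
for n,a,b in[('end near',652,395),('end far',662,285),('tickL',138,386),('tickR',381,390)]: out(n,onz('wrist',*f(a,b),.078,c9))
out('tip9 .082',onz('wrist',*f(200,515),.082,c9));out('tip9 .079',onz('wrist',*f(200,515),.079,c9))
c8=json.load(open('c8.json'));c17=json.load(open('c17.json'));c18=json.load(open('c18.json'));c19=json.load(open('c19.json'))
obs=[(c8,(530+225/10-.45,130+370/10-.45)),(c9,f(200,515)),(c17,(545+268/5.4-.4,105+298/5.4-.4)),(c18,(550+182/5.4-.4,105+295/5.4-.4)),(c19,(560+135/7-.43,110+343/7-.43))]
A=np.zeros((3,3));B=np.zeros(3)
for cc,px in obs:
    o_,d=ray('wrist',*px,cc);M=np.eye(3)-np.outer(d,d);A+=M;B+=M@o_
    out(' z.082',onz('wrist',*px,.082,cc)); 
out('multi',np.linalg.solve(A,B))
out('bar19',onz('wrist',560+208/7-.43,110+488/7-.43,.094,c19))
```

```text
end near 0.078 out 0.1869 side 0.0716
end far 0.078 out 0.1851 side 0.0839
tickL 0.078 out 0.1167 side 0.0716
tickR 0.078 out 0.147 side 0.0716
tip9 .082 0.082 out 0.1242 side 0.0597
tip9 .079 0.079 out 0.1262 side 0.0586
 z.082 0.082 out 0.1237 side 0.0595
 z.082 0.082 out 0.1242 side 0.0597
 z.082 0.082 out 0.1221 side 0.0597
 z.082 0.082 out 0.1231 side 0.0593
 z.082 0.082 out 0.123 side 0.0594
multi 0.0794 out 0.1258 side 0.059
bar19 0.094 out 0.1244 side 0.0488
```

Five wrist views put the pointer at 123–126 mm out from the pin, and the board end is at 124.3 mm, so it is centred within about 2 mm. The board is flat and pressed down, so I'm handing in.

```bash
python3 -c "
from cell import *
s=sense();print(s['t'],s['opening'],abs(s['qd']).max(),s['ft_force'])
print(hand_in())"
```

```text
28.3 0.012164988652004138 0.001843391160532418 [-1.5601607   9.22219991 12.38761857]
the job is handed in; nothing more can be done
None
```

The job is handed in at t = 28.3 s. The pin is driven flush, the mallet is back upright on the bench, and the board is at the pointer with the gripper still holding it. No verdict was reported.

**What I did**
- **Mallet grasp:** My first try closed on nothing, just above the handle, because the fingertips sit about 37 mm above the reported TCP. Going lower fixed it.
- **Pin:** I turned the mallet 90° so its handle cleared the vial, then pressed the pin down until the head met the deck. The head stopped at the height expected for flush, and later pictures show the pin as a flat disc.
- **Mallet return:** I set it back at its original spot and let go.
- **Board:** I gripped the blue rib, slid the board about 163 mm outward over the pin, and kept the grip.

**Last checks**
- **Alignment:** Measured outward from the pin, the board end is at 124.3 mm. The pointer tip is at 123.3 mm if I take the given height, or 125.8 mm triangulated from five wrist views, so the error should be about 2 mm or less.
- **Board and vial:** The board looks flat, the vial is in its nest, the rib is held at 12 mm opening, and the wrist shows about 12 N of downward press.

**What disagreed:** The scene camera alone, at the given tip height, put the tip several millimetres farther out. That camera is off by about 1 pixel, and it sees the tip small and blurred. I relied on the wrist camera, which reproduced the rule's known dimensions to within about 1–2 mm.

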